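Tighten the loose rub-jar caps and rack the jars

ROBOT

A 7-joint arm with a two-finger parallel gripper is mounted at the origin on the work surface. World frame = base frame: x ahead of the robot, y to its left, z up, the work surface at z = 0. Lengths are in m, angles in rad, forces in N, time in s.
With the tool pointing down it reaches from about 0.4 to 0.85 m from the base axis. Payload 10.4 kg.
Tool frame: the origin (TCP) lies on the centre line of the jaws, within the pads' length; the fingertips stand 8 mm ahead of it and the grasp point (between the pads) lies 11 mm behind it; z points along the fingers, y is the direction in which the jaws open and shut (so a half turn about z gives the same grasp; the last joint's range is limited). The gripper opens to 85 mm and grips with 20 to 120 N. Pads are 22 mm wide; open, the fingers measure 114 mm over their backs; the gripper's body (76 mm by 85 mm) begins 54 mm behind the grasp point. The pads swing forward as they close: fully open they stand 13 mm farther back than shut.
Start: joints at [1.169, 0.332, -0.065, 1.46, 0.022, 1.35, -0.088], TCP at [0.231, -0.581, 0.239] pointing down, gripper open.
Joint ranges: [-2.6, 2.6], [-0.5, 2.12], [-1.47, 1.34], [0.16, 2.42], [-1.27, 4.41], [0.06, 2.06], [-2.6, 2.6]. Speed limits (rad/s): [2.22, 2.22, 2.79, 2.79, 3.14, 3.14, 3.14].

INTERFACE

Orientations are given as a unit quaternion [x, y, z, w].
In Python, from workcell import manip gives the robot as it stands.
- The arm moves only by the tool arm_command, never from a script. Its argument "targets" is text: rows parted by semicolons, each of 6 numbers parted by spaces: the shift along the tool's x, y, z in mm, then the turn, a rotation vector about the tool's x, y, z in rad. A call has 1 to 5 rows; each row shifts and turns the commanded pose from where the row before left it, along the tool's axes as they then stand; what a row does not reach is not made up. A row lasts 1/8 s, in which the tool goes at most 62.5 mm and 10.7 degrees, less where a joint would pass 70% of its speed; a pose out of reach is approached as far as the arm can. A call is refused whole if a number of a shift passes 62.5 or a number of a turn 0.188, either way. A call with a gripper value outside its range is refused whole. "grip" is the finger opening in mm, from 0 to 85.4, set as the call begins (left out, the last holds). The fingers move at their own pace and stop on an object; "squeeze" is the grip in N (left out, the last holds). Time passes only in rows, so rows that do not move let the fingers close. It gives the time, the measured TCP pose, the force and the opening at its end, in the units of the state.
- manip.get_obs(): the state, without advancing time (a new reading comes with each control period).
- manip.camera(name): name is "scene" or "top" or "wrist"; returns a dict with "frame" (400x640x3 uint8, red, green, blue), "vertical_fov" (degrees; the focal length in pixels is half the picture's height over the tangent of half this angle, whatever the lens; pixels are square), "cx", "cy" (the principal point, pixels), "rvec" (rotation vector, rad) and "tvec" (3), from world to camera coordinates, as OpenCV has them. Camera axes: x right, y down, z forward; pixel columns grow to the right and rows downward; lengths in m; the calibration is good to about 2 mm. A picture is of the moment at which its call begins. There is no depth.
- manip.hand_in(): hands the job in, once; it reports no verdict.
Trained networks look in a picture, given as the dict that the camera call returned (one of the last four; its "shot" number tells which), for a name from the list of things; names that differ only in an ending like _2 or _b are one class to them, and where a whole thing is asked for, a point or a joint stands for the part that bears it (a point fixed in the world has none). Each returns a list of dicts, best first, with "p" (0 to 1); they miss things now and then, are a little off and sometimes report something else, mostly with a low value. They report only what shows in the picture. A call takes as long as a camera call. They do not tell look-alikes from the thing itself.
- manip.search_frame(picture, name): "xyz" ([x, y, z] in m, in the coordinates of the camera as it stood for that picture, good to about 4 mm: the middle of the surface that is visible of it).
The state is a dict: "clock": time; "joint_pos": joint angles; "joint_velocities": joint speeds; "tau": joint torques, N m; "position": TCP position; "ee_rot": TCP orientation; "ft_force": force on the tool from outside, world axes, zero at the start; "torque": the same for the moment, N m; "grip_width": opening from 0.0 (shut) to 1.0 (fully open).
Only numpy, scipy, OpenCV 4.12 (cv2) and the standard library are available. Lean on these libraries where they do the work, as an engineer would, in place of code of your own. Each camera call takes 0.05 s, during which the arm holds its last target.

TASK

The three refilled rub jars stand in the wooden tray, and some of their screw caps were only spun on loosely, which does not show. Tug each cap clockwise to find the loose ones, and screw those fully home while the jar is still in the tray; only then set each jar, without dropping it, in a bay of its own in the tilted steel rack, cap up and base flat on the bay's floor. Leave everything else on the worktop where it is.

Things in the scene. Friction and masses are not known exactly. Their poses are not given: they have to be found in the camera images.
- jar_a: Rub jar, 150 to 300 g, 104 mm tall: square amber-glass body 44 x 44 mm, 68 mm tall, with a blank label; round neck; ribbed round aluminium screw cap, 40 mm in diameter, from 76 to 104 mm above the base. Origin at the centre of the underside, z towards the cap, x and y square to the flat sides. All three look the same.
- cap_a (a joint): Screw cap of jar_a, rad relative to its jar, growing as it is tightened (clockwise seen from above); it does not rise. Turning it takes 0.07 N m, up to a hard stop: fully home. The value at the stop differs from jar to jar (1.1 to 2.3, not known beforehand), so only a twist tells: a loose cap has 0.45 to 1.0 rad still to go, a tight one nothing. It stays where it is left.
- jar_b: Rub jar, 150 to 300 g, 104 mm tall: square amber-glass body 44 x 44 mm, 68 mm tall, with a blank label; round neck; ribbed round aluminium screw cap, 40 mm in diameter, from 76 to 104 mm above the base. Origin at the centre of the underside, z towards the cap, x and y square to the flat sides. All three look the same.
- cap_b (a joint): Screw cap of jar_b, rad relative to its jar, growing as it is tightened (clockwise seen from above); it does not rise. Turning it takes 0.07 N m, up to a hard stop: fully home. The value at the stop differs from jar to jar (1.1 to 2.3, not known beforehand), so only a twist tells: a loose cap has 0.45 to 1.0 rad still to go, a tight one nothing. It stays where it is left.
- jar_c: Rub jar, 150 to 300 g, 104 mm tall: square amber-glass body 44 x 44 mm, 68 mm tall, with a blank label; round neck; ribbed round aluminium screw cap, 40 mm in diameter, from 76 to 104 mm above the base. Origin at the centre of the underside, z towards the cap, x and y square to the flat sides. All three look the same.
- cap_c (a joint): Screw cap of jar_c, rad relative to its jar, growing as it is tightened (clockwise seen from above); it does not rise. Turning it takes 0.07 N m, up to a hard stop: fully home. The value at the stop differs from jar to jar (1.1 to 2.3, not known beforehand), so only a twist tells: a loose cap has 0.45 to 1.0 rad still to go, a tight one nothing. It stays where it is left.
- tray: Wooden refill tray, fixed to the worktop, 84 x 262 x 36 mm, long side along its y. Origin at the centre of its underside, z up. Three square wells, 47 mm wide and 30 mm deep, 84 mm apart along y, hold the jars upright and keep them from spinning; each jar stands on the well's floor 6 mm above the worktop, square to the tray.
- tray_well0 (a point): Centre of the floor of well 0 of the tray (well 1 in the middle, well 0 towards the tray's -y end).
- tray_well1 (a point): Centre of the floor of well 1 of the tray (well 1 in the middle, well 0 towards the tray's -y end).
- tray_well2 (a point): Centre of the floor of well 2 of the tray (well 1 in the middle, well 0 towards the tray's -y end).
- rack_bed: Bed of the fixed steel rack: three bays in a row, tilted 30 degrees, so that jars in it lean with their caps to the robot. Origin: centre of the floor the jars stand on, 36 mm above the worktop. z square to the floor (axis of a racked jar), y along the row, x up the slope. A bay is 52 mm deep (x), 60 wide (y); walls above the floor: robot side 45 mm, far side 30, dividers 26 (10 thick), ends 40.
- rack_bay0 (a point): Centre of the floor of bay 0 of the rack (70 mm apart along the bed's y; bay 1 in the middle, bay 0 towards -y).
- rack_bay1 (a point): Centre of the floor of bay 1 of the rack (70 mm apart along the bed's y; bay 1 in the middle, bay 0 towards -y).
- rack_bay2 (a point): Centre of the floor of bay 2 of the rack (70 mm apart along the bed's y; bay 1 in the middle, bay 0 towards -y).
- ramekin: Bystander: glass ramekin, 76 mm wide, 42 mm tall, between the tray and the rack. Origin under its centre.
- muddler: Bystander: dark wooden muddler, 205 mm long, 38 mm thick, lying along its y in front of the robot. Origin under its middle.
- mill: Bystander: wooden pepper mill, 58 mm wide, 162 mm tall, at the far side. Origin under its centre.
- oil: Bystander: green glass oil bottle, 66 mm wide, 210 mm tall, at the far side. Origin under its centre.
- saltbowl: Bystander: white ceramic bowl, 110 mm wide, 45 mm tall, to the left. Origin under its centre.
- funnel: Bystander: steel funnel standing mouth down, 84 mm wide, 75 mm tall, to the right. Origin under its centre.
- scoop: Bystander: steel spoon, 170 mm long, lying flat at the right front. Origin under its middle.
Not all that is in view belongs to the job. What is shaped like the jar_a but red is not meant. What is shaped like the jar_c but red is not meant.

How it is judged:
By the outcome, as a careful person would: the job done as asked, in the order asked, and still so for the second after the job is handed in, with the robot touching nothing.
It also fails if it takes over 72 s, if anything falls off the work surface, if the arm or the gripper's body presses on something with over 40 N, if the wrist force passes 120 N, or if a joint passes its speed limit or range.

## Working session

There is one attempt and no reset: what is moved stays moved. The work goes in short steps, Python scripts to look and compute and a tool call to move; the robot and the scene stay as the last step left them, time stands still between calls to the robot, and variables do not carry over. Pictures are saved under pics/ and viewed, and the job is handed in when it is done.

Besides the shell and the picture viewer there is one more tool, called after "Emit:" in YAML: its name, and indented under it one key for each argument. arm_command: Moves the arm, as the interface text tells. Its arguments: {"type":"object","properties":{"targets":{"type":"string"},"grip":{"type":"number"},"squeeze":{"type":"number"}},"required":["targets"]}

```bash
ls; mkdir -p pics
cat > h.py <<'E'
import numpy as np, cv2, json
from scipy.spatial.transform import Rotation as R
from workcell import manip
def cam(n,save=None):
    c=manip.camera(n)
    if save: cv2.imwrite('pics/'+save+'.png',c['frame'][:,:,::-1])
    return c
def K(c):
    h=c['frame'].shape[0]; f=h/2/np.tan(np.radians(c['vertical_fov'])/2)
    return np.array([[f,0,c['cx']],[0,f,c['cy']],[0,0,1]])
def RT(c): return R.from_rotvec(np.array(c['rvec']).ravel()).as_matrix(), np.array(c['tvec']).ravel()
def proj(c,P):
    r,t=RT(c); p=(np.atleast_2d(P)@r.T+t)@K(c).T; return p[:,:2]/p[:,2:]
def c2w(c,x): r,t=RT(c); return r.T@(np.array(x)-t)
def ray(c,u,v,z):
    r,t=RT(c); o=-r.T@t; d=r.T@np.linalg.inv(K(c))@np.array([u,v,1.]); return o+d*(z-o[2])/d[2]
E
python3 - <<'E'
from h import *
o=manip.get_obs(); print(o)
for n in ['scene','top']:
    c=cam(n,n+'0'); print(n,c['vertical_fov'],c['cx'],c['cy'],c['shot'],-RT(c)[0].T@RT(c)[1])
    for k in ['jar_a','cap_a','tray','rack_bed','ramekin','muddler','mill','oil','saltbowl','funnel','scoop']:
        for d in manip.search_frame(c,k):
            w=c2w(c,d['xyz']); print(k,round(d['p'],2),w.round(3),proj(c,w).round(0))
E
```

```text
pics
{'clock': 0.0, 'joint_pos': array([ 1.16942567,  0.33289729, -0.06472515,  1.46095813,  0.02160178,
        1.34987802, -0.0885109 ]), 'joint_velocities': array([-0.00015182,  0.00022274,  0.00035908,  0.00126398,  0.00090424,
       -0.0019479 , -0.00135661]), 'tau': array([-1.85635158e-04, -6.25438786e+01,  4.91508131e-02, -3.91611850e+01,
        1.62352889e-02,  9.73721413e-03,  7.58334954e-05]), 'position': array([ 0.23098532, -0.58035664,  0.23849208]), 'ee_rot': array([ 9.82116622e-01,  1.88272194e-01, -1.65302109e-04, -7.03349876e-04]), 'ft_force': array([ 0.89436186,  0.27989833, -0.46663262]), 'torque': array([-0.03862251,  0.02619335,  0.02788654]), 'grip_width': 0.9982114096217192}
scene 44.127559911043605 322.1243187748608 204.372800772412 1 [ 1.45216376 -0.33521184  1.12192915]
jar_a 0.94 [ 0.524 -0.156  0.075] [[273. 203.]]
jar_a 0.93 [ 0.523 -0.24   0.074] [[244. 210.]]
jar_a 0.81 [ 0.526 -0.319  0.07 ] [[217. 219.]]
jar_a 0.8 [ 0.635 -0.266  0.06 ] [[245. 246.]]
jar_a 0.64 [ 0.453 -0.428  0.065] [[174. 212.]]
cap_a 0.7 [ 0.516 -0.234  0.115] [[244. 198.]]
cap_a 
[... 1521 characters left out ...]
[ 0.435 -0.419  0.101] [[454. 244.]]
cap_a 0.42 [ 0.503 -0.155  0.113] [[369. 221.]]
tray 0.93 [ 0.499 -0.225  0.037] [[389. 225.]]
tray 0.71 [0.522 0.216 0.048] [[254. 217.]]
rack_bed 0.87 [0.521 0.216 0.053] [[254. 217.]]
ramekin 0.68 [ 0.481 -0.002  0.009] [[321. 231.]]
ramekin 0.17 [ 0.737 -0.191  0.108] [[380. 149.]]
muddler 0.92 [0.379 0.004 0.023] [[319. 261.]]
mill 0.66 [ 0.738 -0.196  0.108] [[381. 149.]]
mill 0.58 [0.551 0.493 0.023] [[174. 209.]]
oil 0.95 [0.747 0.028 0.144] [[311. 143.]]
saltbowl 0.82 [0.55  0.488 0.024] [[175. 209.]]
saltbowl 0.68 [ 0.497 -0.228  0.035] [[390. 225.]]
funnel 0.82 [ 0.52  -0.559  0.02 ] [[489. 220.]]
scoop 0.82 [ 0.341 -0.337  0.011] [[423. 274.]]
```

Run:
```python
import cv2
a=cv2.imread('pics/scene0.png');b=cv2.imread('pics/top0.png')
cv2.imwrite('pics/s0c.png',cv2.resize(a[130:300,110:430],None,fx=2.5,fy=2.5,interpolation=cv2.INTER_CUBIC))
cv2.imwrite('pics/t0c.png',cv2.resize(b[120:300,200:500],None,fx=2.66,fy=2.66,interpolation=cv2.INTER_CUBIC))
```

```text
(no output)
```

View pics/s0c.png

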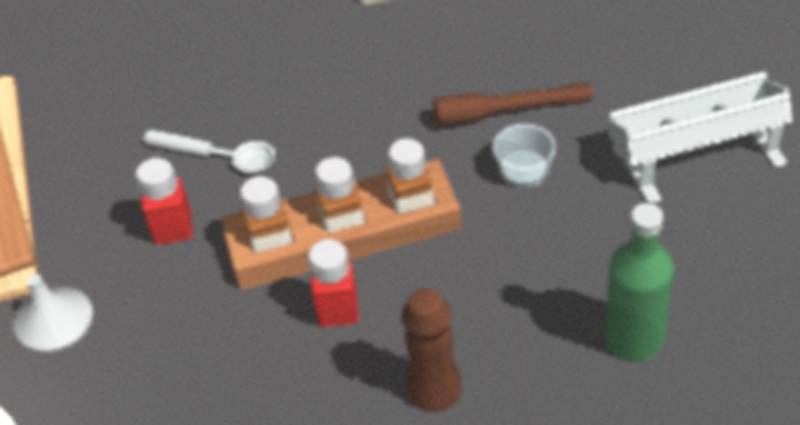

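View pics/t0c.png

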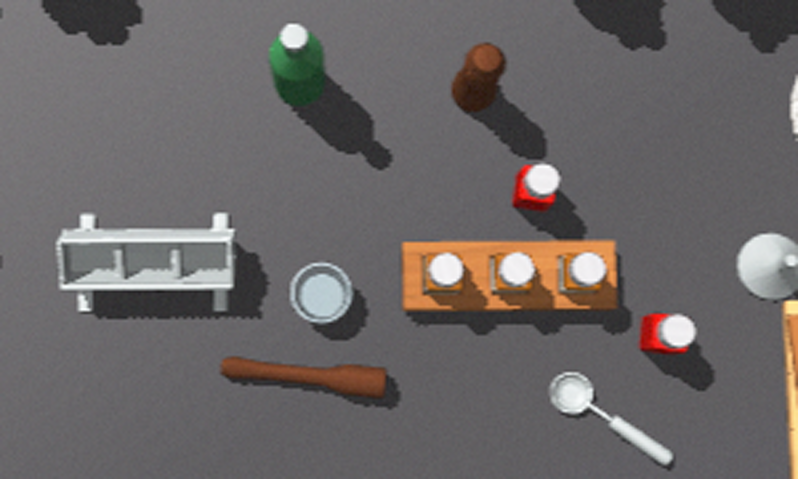

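View pics/top0.png

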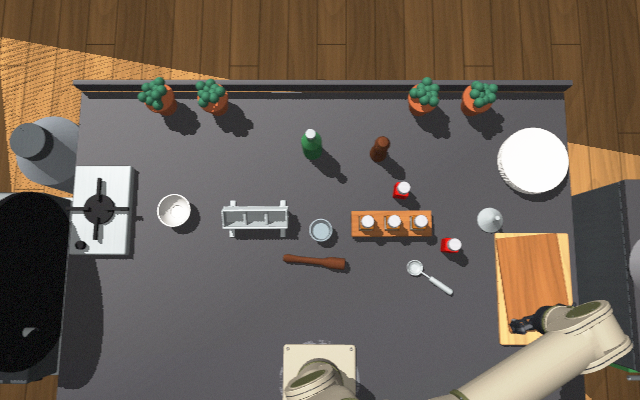

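Jars wanted: the amber ones in the tray, top pixels (367,222), (394,221) and (420,221). Look-alikes: red jars at (402,190) and (453,245), which stay where they are. I'll go above the tray next for a close wrist view.

```bash
cat >> h.py <<'E'
def plan(goal_p, goal_R, n=None, start=None, rnd=True):
    """split into rows of tool-frame deltas, rounded; returns rows text"""
    if start is None:
        o=manip.get_obs(); p=np.array(o['position']); Q=R.from_quat(o['ee_rot'])
    else: p,Q=start
    goal_p=np.array(goal_p,float)
    if n is None:
        n=int(max(1,np.ceil(np.linalg.norm(goal_p-p)/0.06),np.ceil((Q.inv()*goal_R).magnitude()/0.18)))
    rv=(Q.inv()*goal_R).as_rotvec(); out=[]
    p0=p.copy();Q0=Q;cp=p.copy();cQ=Q
    for i in range(1,n+1):
        tp=p0+(goal_p-p0)*i/n; tQ=Q0*R.from_rotvec(rv*i/n)
        d=np.round(cQ.inv().apply(tp-cp)*1000,0 if i<n else 1); r=np.round((cQ.inv()*tQ).as_rotvec(),3)
        cp=cp+cQ.apply(d/1000); cQ=cQ*R.from_rotvec(r)
        out.append(' '.join('%g'%v for v in np.r_[d,r]))
    for i in range(0,n,5): print('; '.join(out[i:i+5]))
    return cp,cQ
def down(yaw): # tool x at world yaw, z down
    return R.from_matrix(np.array([[np.cos(yaw),np.sin(yaw),0],[np.sin(yaw),-np.cos(yaw),0],[0,0,-1]]).T.T)
def st():
    o=manip.get_obs(); print('t',round(o['clock'],2),'p',o['position'].round(4),'rv',R.from_quat(o['ee_rot']).as_matrix()[:,0].round(3),R.from_quat(o['ee_rot']).as_matrix()[:,2].round(3),'F',o['ft_force'].round(1),'M',o['torque'].round(2),'w',round(o['grip_width'],3),'q',o['joint_pos'].round(2))
E
python3 - <<'E'
from h import *
print(down(np.pi/2).as_matrix().round(2))
plan([.45,-.23,.33],down(np.pi/2))
c=cam('wrist','w0'); r,t=RT(c); o=manip.get_obs()
Q=R.from_quat(o['ee_rot']); print('cam in tool',Q.inv().apply(-r.T@t-o['position']), (Q.inv().as_matrix()@r.T).round(3), c['vertical_fov'])
E
```

```text
[[ 0.  1.  0.]
 [ 1.  0.  0.]
 [ 0.  0. -1.]]
42 -31 -11 0 0 -0.149; 45 -24 -12 0 0 -0.149; 49 -17 -11 0 0 -0.149; 51 -9 -11 0 0 -0.149; 51 -2 -12 0 0 -0.149
52 5 -11 0 0 -0.149; 50 14 -11 0 0 -0.149; 47.2 20.2 -11.7 0 0 -0.149
cam in tool [ 0.0754704   0.00022639 -0.13575181] [[-0.    -0.954 -0.3  ]
 [ 1.    -0.    -0.   ]
 [ 0.    -0.3    0.954]] 58.32670554814243
```

Emit:
arm_command:
  targets: "42 -31 -11 0 0 -0.149; 45 -24 -12 0 0 -0.149; 49 -17 -11 0 0 -0.149; 51 -9 -11 0 0 -0.149; 51 -2 -12 0 0 -0.149"

```text
clock: 1.88
position: [0.3687, -0.3605, 0.2969]
ee_rot: [0.845, 0.535, -0.0, 0.0]
ft_force: [1.0, -0.1, 0.5]
grip_width: 1.005
```

Emit:
arm_command:
  targets: "52 5 -11 0 0 -0.149; 50 14 -11 0 0 -0.149; 47.2 20.2 -11.7 0 0 -0.149; 0 0 0 0 0 0"

```text
clock: 2.38
position: [0.4524, -0.226, 0.3313]
ee_rot: [0.704, 0.71, 0.001, 0.001]
ft_force: [-0.4, -1.7, 0.6]
grip_width: 0.997
```

Run:
```python
from h import *
st()
c=cam('wrist','w1'); st(); print(-RT(c)[0].T@RT(c)[1])
for k in ['jar_a','cap_a','tray']:
    for d in manip.search_frame(c,k):
        w=c2w(c,d['xyz']); print(k,round(d['p'],2),w.round(3),proj(c,w).round(0))
```

```text
t 2.38 p [ 0.4524 -0.226   0.3313] rv [-0.009  1.    -0.   ] [ 0.003 -0.    -1.   ] F [-0.4 -1.7  0.6] M [-0.06 -0.01  0.04] w 0.997 q [ 0.82  0.06 -0.46  1.6   0.03  1.49  0.36]
t 2.42 p [ 0.4509 -0.2286  0.3306] rv [-0.003  1.    -0.001] [ 0.001 -0.001 -1.   ] F [ 0.2 -0.7  0.2] M [-0.04  0.02 -0.04] w 0.999 q [ 0.82  0.06 -0.46  1.6   0.03  1.49  0.36]
[ 0.45042089 -0.14998437  0.46706322]
jar_a 0.92 [ 0.438 -0.404  0.075] [[308. 302.]]
jar_a 0.91 [ 0.501 -0.149  0.11 ] [[373.  90.]]
jar_a 0.89 [ 0.504 -0.31   0.098] [[367. 241.]]
jar_a 0.72 [ 0.502 -0.229  0.111] [[370. 173.]]
jar_a 0.71 [ 0.604 -0.263  0.078] [[455. 197.]]
cap_a 0.85 [ 0.506 -0.314  0.112] [[369. 250.]]
cap_a 0.76 [ 0.439 -0.417  0.109] [[308. 329.]]
cap_a 0.72 [ 0.615 -0.265  0.103] [[473. 205.]]
cap_a 0.71 [ 0.503 -0.233  0.112] [[371. 177.]]
cap_a 0.58 [ 0.504 -0.154  0.112] [[376.  96.]]
cap_a 0.44 [ 0.502 -0.148  0.108] [[374.  89.]]
```

View pics/w1.png

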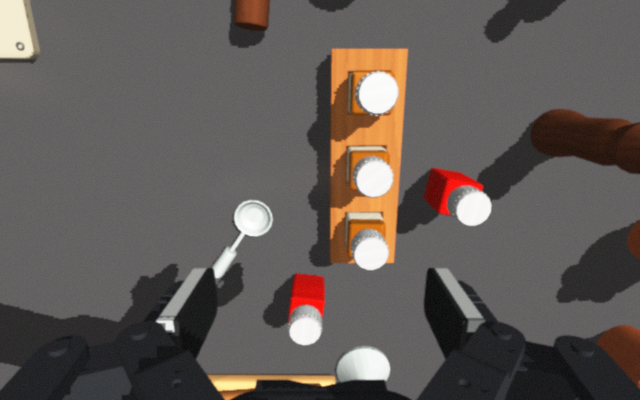

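The picture shows the three caps in the tray at about (377,92), (373,177) and (370,250), with the tray at columns 328-408. Red jars are at (470,207) and (305,325).

Run:
```python
from h import *
c=cam('wrist','w2'); f=c['frame']
g=f.min(axis=2).astype(np.uint8)
for (u,v) in [(377,92),(373,177),(370,250)]:
    m=np.zeros_like(g); s=26; m[v-s:v+s,u-s:u+s]=(g[v-s:v+s,u-s:u+s]>165)*255
    m=cv2.morphologyEx(m,cv2.MORPH_OPEN,np.ones((5,5)))
    n,l,stt,ce=cv2.connectedComponentsWithStats(m); i=1+np.argmax(stt[1:,4])
    cn,_=cv2.findContours((l==i).astype(np.uint8),cv2.RETR_EXTERNAL,cv2.CHAIN_APPROX_NONE)
    pts=np.array([ray(c,p[0][0],p[0][1],.110)[:2] for p in cn[0]])*1000
    (cx,cy),rr=cv2.minEnclosingCircle(pts.astype(np.float32))
    A=np.c_[2*pts,np.ones(len(pts))]; s_,*_=np.linalg.lstsq(A,(pts**2).sum(1),rcond=None)
    print(stt[i],ce[i].round(1),'enc',round(cx),round(cy),round(rr,1),'fit',s_[:2].round(1),np.sqrt(s_[2]+s_[0]**2+s_[1]**2).round(1))
hsv=cv2.cvtColor(f,cv2.COLOR_RGB2HSV)
m=((hsv[...,0]>5)&(hsv[...,0]<20)&(hsv[...,1]>80)&(hsv[...,2]>110)).astype(np.uint8)*255
m[:,:300]=0;m[:,420:]=0;m[270:]=0
m=cv2.morphologyEx(m,cv2.MORPH_CLOSE,np.ones((5,5)))
cn,_=cv2.findContours(m,cv2.RETR_EXTERNAL,cv2.CHAIN_APPROX_NONE); k=max(cn,key=cv2.contourArea)
h=cv2.convexHull(k)
pts=np.array([ray(c,p[0][0],p[0][1],.036)[:2] for p in h])*1000
(ctr,sz,a)=cv2.minAreaRect(pts.astype(np.float32)); print(ctr,sz,a)
ap=cv2.approxPolyDP(h,8,True)[:,0]; print(ap.tolist(), [ray(c,*p,.036).round(3)[:2].tolist() for p in ap])
```

```text
[ 362   66   40   41 1328] [381.7  85.7] enc 506 -151 19.4 fit [ 506.3 -151.2] 18.5
[ 361  153   37   39 1125] [378.8 172.5] enc 507 -234 20.4 fit [ 507.3 -234.6] 18.9
[359 227  35  39 995] [376.3 247.5] enc 508 -316 22.7 fit [ 508.4 -317.1] 19.8
(507.0414733886719, -235.92994689941406) (86.13861846923828, 264.00555419921875) 0.690531313419342
[[410, 42], [399, 257], [336, 258], [333, 45]] [[0.547, -0.104], [0.551, -0.365], [0.468, -0.366], [0.462, -0.107]]
```

Run:
```python
from h import *
c=cam('top'); st()
f=cv2.imread('pics/top0.png')[:,:,::-1]; g=cv2.resize(f,None,fx=4,fy=4,interpolation=cv2.INTER_CUBIC).min(axis=2)
for (u,v) in [(367,222),(394,221),(420,221)]:
    s=40; U,V=4*u,4*v; m=np.zeros_like(g); m[V-s:V+s,U-s:U+s]=(g[V-s:V+s,U-s:U+s]>170)*255
    n,l,stt,ce=cv2.connectedComponentsWithStats(m); i=1+np.argmax(stt[1:,4]); p=(ce[i]+.5)/4-.5
    print(p.round(1),stt[i][2:4]/4,ray(c,*p,.110).round(4)[:2])
hsv=cv2.cvtColor(f.copy(),cv2.COLOR_RGB2HSV)
m=((hsv[...,0]>5)&(hsv[...,0]<20)&(hsv[...,1]>80)&(hsv[...,2]>110)).astype(np.uint8)*255
m[:,:330]=0;m[:,440:]=0;m[:195]=0;m[250:]=0
cn,_=cv2.findContours(m,cv2.RETR_EXTERNAL,cv2.CHAIN_APPROX_NONE); k=max(cn,key=cv2.contourArea)
pts=np.array([ray(c,p[0][0],p[0][1],.036)[:2] for p in cv2.convexHull(k)])*1000
print(cv2.minAreaRect(pts.astype(np.float32)))
```

```text
t 2.67 p [ 0.4493 -0.2311  0.3297] rv [0.003 1.    0.   ] [-0.001  0.    -1.   ] F [-0.4  0.1  0.2] M [-0.01 -0.02  0.  ] w 1.001 q [ 0.82  0.06 -0.46  1.6   0.03  1.49  0.36]
[367.3 220.7] [12.75 11.75] [ 0.5052 -0.1484]
[393.9 220.5] [13. 12.] [ 0.5063 -0.232 ]
[420.8 220.3] [13.   11.75] [ 0.5071 -0.3159]
((505.2397766113281, -233.0155487060547), (84.94554901123047, 265.9288330078125), 1.2777522802352905)
```

Run:
```python
from h import *
c=cam('wrist','w3'); f=c['frame']; st(); print(-RT(c)[0].T@RT(c)[1])
hsv=cv2.cvtColor(f,cv2.COLOR_RGB2HSV)
m=((hsv[...,0]>5)&(hsv[...,0]<20)&(hsv[...,1]>80)&(hsv[...,2]>110)).astype(np.uint8)*255
m[:,:300]=0;m[:,420:]=0;m[270:]=0
m=cv2.morphologyEx(m,cv2.MORPH_CLOSE,np.ones((5,5)))
cn,_=cv2.findContours(m,cv2.RETR_EXTERNAL,cv2.CHAIN_APPROX_NONE); k=max(cn,key=cv2.contourArea)
h=cv2.convexHull(k)
pts=np.array([ray(c,p[0][0],p[0][1],.036)[:2] for p in h])*1000
print(cv2.minAreaRect(pts.astype(np.float32)))
```

```text
t 2.73 p [ 0.4494 -0.231   0.3297] rv [0.002 1.    0.   ] [-0.  0. -1.] F [ 0.  -0.3  0.2] M [-0.01  0.   -0.01] w 0.998 q [ 0.82  0.06 -0.46  1.6   0.03  1.49  0.36]
[ 0.4486479  -0.1552017   0.46548913]
((507.167724609375, -236.1502227783203), (86.08595275878906, 264.7082214355469), 0.7380483746528625)
```

Run:
```python
from h import *
a=cv2.imread('pics/w3.png'); cv2.imwrite('pics/w3c.png',cv2.resize(a[30:290,280:500],None,fx=2.3,fy=2.3,interpolation=cv2.INTER_CUBIC))
```

```text
(no output)
```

View pics/w3c.png

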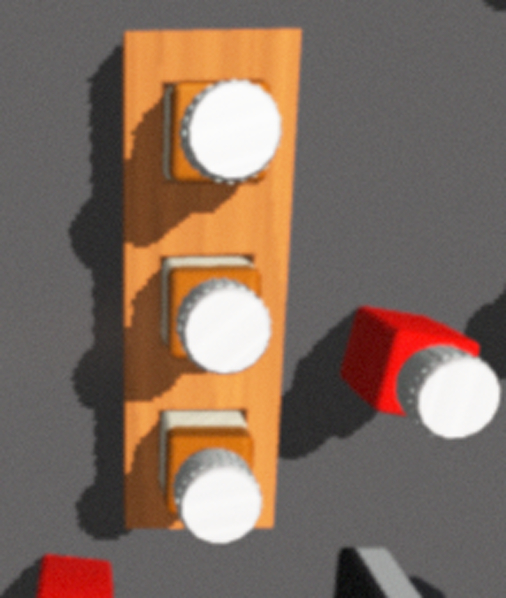

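Measured tray centre: (0.507,-0.236) from the wrist camera and (0.505,-0.233) from the top camera. The size checks out, so I use the mean. Well centres are about (0.505,-0.150), (0.506,-0.234) and (0.508,-0.318). I start with the middle cap.

Emit:
arm_command:
  targets: "-1 19 50 0 0 0; -1 19 50 0 0 0; -1 19 50 0 0 0; 0 0 45 0 0 0; 0 0 45 0 0 0"
  grip: 65
  squeeze: 25

```text
clock: 3.35
position: [0.5067, -0.2336, 0.0883]
ee_rot: [0.708, 0.707, -0.0, -0.0]
ft_force: [0.4, -0.7, 0.3]
grip_width: 0.762
```

Emit:
arm_command:
  targets: "0 0 0 0 0 0; 0 0 0 0 0 0"

```text
clock: 3.6
position: [0.5078, -0.2336, 0.0918]
ee_rot: [0.707, 0.707, 0.0, 0.001]
ft_force: [0.2, -0.5, 0.4]
grip_width: 0.763
```

Run:
```python
from h import *
c=cam('wrist','w4'); st(); c=cam('scene','s4')
f=cv2.imread('pics/s4.png');cv2.imwrite('pics/s4c.png',cv2.resize(f[140:280,150:350],None,fx=4,fy=4,interpolation=cv2.INTER_CUBIC))
```

```text
t 3.65 p [ 0.5082 -0.2338  0.0923] rv [ 0.001  1.    -0.001] [ 0.003 -0.001 -1.   ] F [ 0.  -0.5  0.5] M [0.01 0.01 0.03] w 0.765 q [ 0.74  0.36 -0.46  1.79  0.18  1.04  0.21]
```

View pics/w4.png

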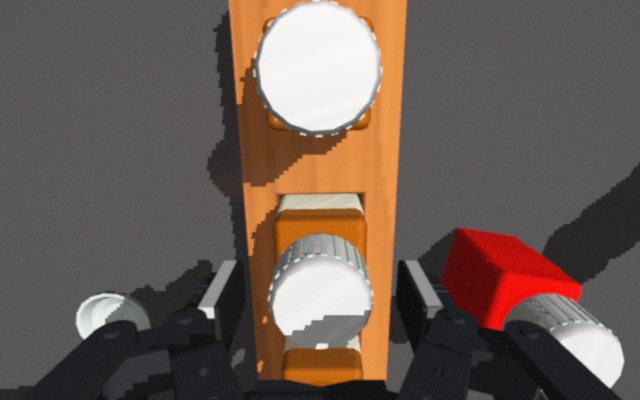

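View pics/s4c.png

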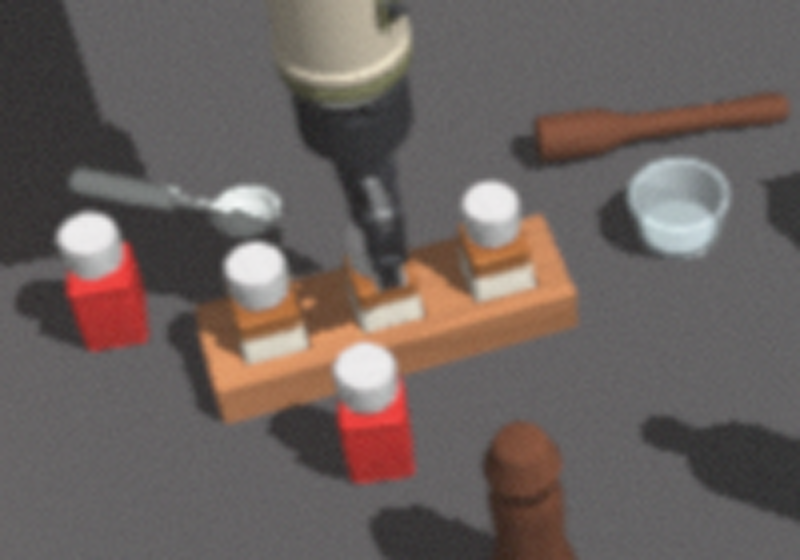

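The middle cap sits centred between the jaws: cap at columns 272-372, pads at 237 and 398. Closing on it.

Emit:
arm_command:
  targets: "0 0 0 0 0 0; 0 0 0 0 0 0; 0 0 0 0 0 0"
  grip: 20
  squeeze: 30

```text
clock: 4.08
position: [0.5079, -0.2334, 0.0913]
ee_rot: [0.707, 0.707, 0.0, 0.001]
ft_force: [-0.2, 0.2, 7.7]
grip_width: 0.457
```

Run:
```python
from h import *
st()
```

```text
t 4.08 p [ 0.5079 -0.2334  0.0913] rv [-0.     1.    -0.001] [ 0.002 -0.001 -1.   ] F [-0.2  0.2  7.7] M [0.02 0.18 0.  ] w 0.457 q [ 0.74  0.36 -0.46  1.79  0.18  1.04  0.21]
```

Emit:
arm_command:
  targets: "0 0 0 0 0 0.1; 0 0 0 0 0 0.1; 0 0 0 0 0 0"

```text
clock: 4.45
position: [0.5079, -0.2335, 0.0913]
ee_rot: [0.775, 0.632, 0.0, 0.001]
ft_force: [1.1, -0.6, 7.3]
grip_width: 0.458
```

Run:
```python
from h import *
st()
```

```text
t 4.45 p [ 0.5079 -0.2335  0.0913] rv [ 0.2    0.98  -0.001] [ 0.002 -0.001 -1.   ] F [ 1.1 -0.6  7.3] M [-0.11  0.06 -0.07] w 0.458 q [ 0.71  0.35 -0.43  1.79  0.17  1.03  0.02]
```

Emit:
arm_command:
  targets: "0 0 0 0 0 0.1; 0 0 0 0 0 0.1; 0 0 0 0 0 0"

```text
clock: 4.82
position: [0.508, -0.2335, 0.0914]
ee_rot: [0.834, 0.552, 0.001, 0.001]
ft_force: [0.1, -0.3, 5.4]
grip_width: 0.46
```

Run:
```python
from h import *
st()
c=cam('wrist','w5');st()
```

```text
t 4.83 p [ 0.508  -0.2335  0.0914] rv [ 0.391  0.92  -0.   ] [ 0.002 -0.001 -1.   ] F [ 0.1 -0.3  5.4] M [-0.1  -0.03 -0.03] w 0.46 q [ 0.69  0.35 -0.4   1.79  0.15  1.03 -0.17]
t 4.88 p [ 0.5081 -0.2335  0.0914] rv [ 0.39   0.921 -0.   ] [ 0.002 -0.001 -1.   ] F [ 0.8 -1.2  7.2] M [-0.14 -0.05 -0.02] w 0.458 q [ 0.69  0.35 -0.4   1.79  0.15  1.03 -0.17]
```

View pics/w5.png

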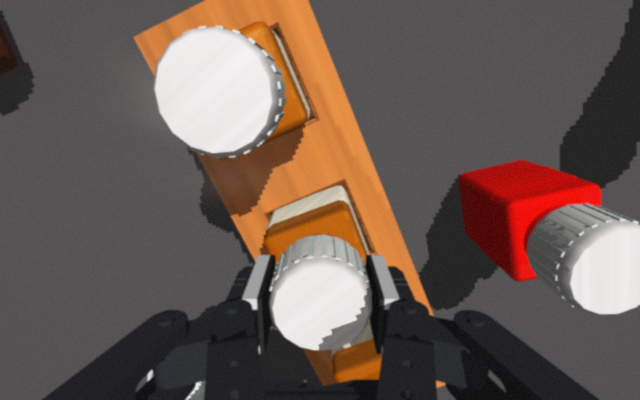

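Emit:
arm_command:
  targets: "0 0 0 0 0 0.1; 0 0 0 0 0 0.1; 0 0 0 0 0 0"

```text
clock: 5.25
position: [0.5082, -0.2336, 0.0914]
ee_rot: [0.885, 0.466, 0.001, 0.001]
ft_force: [1.9, 0.5, 6.2]
grip_width: 0.458
```

Run:
```python
from h import *
st()
```

```text
t 5.25 p [ 0.5082 -0.2336  0.0914] rv [0.566 0.824 0.   ] [ 0.003 -0.002 -1.   ] F [1.9 0.5 6.2] M [-0.16 -0.22 -0.04] w 0.458 q [ 0.66  0.34 -0.36  1.79  0.14  1.03 -0.36]
```

Emit:
arm_command:
  targets: "0 0 0 0 0 0.1; 0 0 0 0 0 0.1"

```text
clock: 5.5
position: [0.5083, -0.2337, 0.0914]
ee_rot: [0.927, 0.374, 0.001, 0.001]
ft_force: [2.4, -1.5, 4.7]
grip_width: 0.459
```

Run:
```python
from h import *
st()
```

```text
t 5.5 p [ 0.5083 -0.2337  0.0914] rv [0.72  0.694 0.001] [ 0.003 -0.002 -1.   ] F [ 2.4 -1.5  4.7] M [-0.4  -0.45  0.05] w 0.459 q [ 0.63  0.34 -0.33  1.79  0.13  1.03 -0.55]
```

Emit:
arm_command:
  targets: "0 0 0 0 0 0.08; 0 0 0 0 0 0.08"

```text
clock: 5.75
position: [0.5085, -0.234, 0.0915]
ee_rot: [0.954, 0.299, 0.001, 0.002]
ft_force: [5.0, -5.6, 3.9]
grip_width: 0.459
```

Run:
```python
from h import *
st()
```

```text
t 5.75 p [ 0.5085 -0.234   0.0915] rv [0.821 0.571 0.002] [ 0.004 -0.002 -1.   ] F [ 5.  -5.6  3.9] M [-1.24 -1.04  0.53] w 0.459 q [ 0.61  0.34 -0.31  1.79  0.12  1.03 -0.7 ]
```

Emit:
arm_command:
  targets: "0 0 0 0 0 0.08; 0 0 0 0 0 0.08"

```text
clock: 6.0
position: [0.5098, -0.2336, 0.0917]
ee_rot: [0.975, 0.223, 0.003, 0.002]
ft_force: [11.9, -1.1, 1.5]
grip_width: 0.459
```

Run:
```python
from h import *
st();c=cam('wrist','w6');st()
```

```text
t 6.0 p [ 0.5098 -0.2336  0.0917] rv [0.9   0.435 0.005] [ 0.006 -0.002 -1.   ] F [11.9 -1.1  1.5] M [-0.16 -2.52  0.82] w 0.459 q [ 0.59  0.33 -0.29  1.79  0.11  1.02 -0.86]
t 6.05 p [ 0.5099 -0.2335  0.0917] rv [0.902 0.431 0.005] [ 0.006 -0.002 -1.   ] F [ 7.9 -2.8  0.3] M [-0.6  -1.77  0.81] w 0.459 q [ 0.59  0.33 -0.29  1.79  0.11  1.02 -0.86]
```

View pics/w6.png

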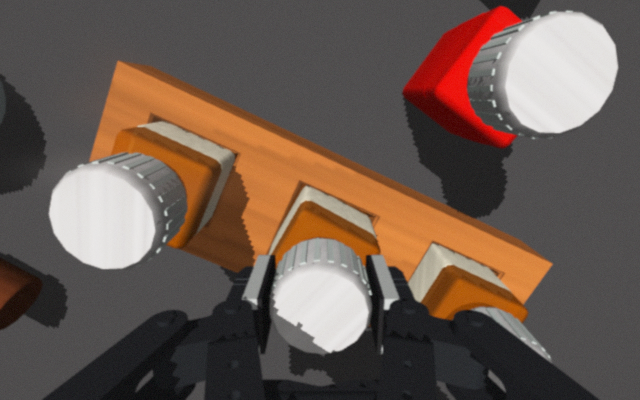

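Moment about z rose to 0.5-0.8 N m after about 0.9 rad: the middle cap was loose and is now at its stop. Release and go to the -y jar.

Emit:
arm_command:
  targets: "0 0 0 0 0 -0.03; 0 0 0 0 0 0; 0 0 -40 0 0 0; 0 0 -45 0 0 0"
  grip: 65

```text
clock: 6.55
position: [0.5061, -0.2328, 0.1752]
ee_rot: [0.971, 0.238, -0.001, -0.001]
ft_force: [1.1, -1.1, -0.2]
grip_width: 0.759
```

Run:
```python
from h import *
st();plan([.508,-.3185,.165],down(np.pi/2+.017))
```

```text
t 6.55 p [ 0.5061 -0.2328  0.1752] rv [ 0.887  0.462 -0.002] [-0.002  0.001 -1.   ] F [ 1.1 -1.1 -0.2] M [-0.04 -0.09  0.  ] w 0.759 q [ 0.61  0.25 -0.3   1.71  0.08  1.19 -0.8 ]
-5 11 1 -0 0 -0.158; -7 10 2 -0.001 0 -0.158; -9 9 1 -0 0 -0.159; -10 7 2 -0.001 0 -0.158; -11 6 1 0 0 -0.158
-11 4 2 -0 0 -0.158; -12.2 1.5 1.2 -0.001 0 -0.158
```

Emit:
arm_command:
  targets: "-5 11 1 0 0 -0.158; -7 10 2 0 0 -0.158; -9 9 1 0 0 -0.159; -10 7 2 0 0 -0.158; -11 6 1 0 0 -0.158"

```text
clock: 7.18
position: [0.5081, -0.2951, 0.1676]
ee_rot: [0.803, 0.596, -0.0, -0.0]
ft_force: [-0.7, 0.8, -0.2]
grip_width: 0.758
```

Emit:
arm_command:
  targets: "-11 4 2 0 0 -0.158; -12 1.5 1 0 0 -0.158; 0 0 40 0 0 0; 0 0 35 0 0 0; 0 0 0 0 0 0"

```text
clock: 7.8
position: [0.507, -0.3176, 0.0874]
ee_rot: [0.701, 0.713, -0.001, -0.003]
ft_force: [-0.3, 0.1, 0.5]
grip_width: 0.765
```

Run:
```python
from h import *
st();c=cam('wrist','w7');st()
```

```text
t 7.8 p [ 0.507  -0.3176  0.0874] rv [-0.017  1.     0.003] [-0.005  0.003 -1.   ] F [-0.3  0.1  0.5] M [ 0.03 -0.01 -0.02] w 0.765 q [ 0.79  0.43 -0.38  1.68  0.18  1.07  0.37]
t 7.85 p [ 0.5084 -0.3182  0.0896] rv [-0.017  1.     0.001] [-0.002  0.001 -1.   ] F [ 0.3 -0.6  1. ] M [-0.02 -0.03 -0.02] w 0.763 q [ 0.79  0.43 -0.38  1.68  0.18  1.07  0.37]
```

View pics/w7.png

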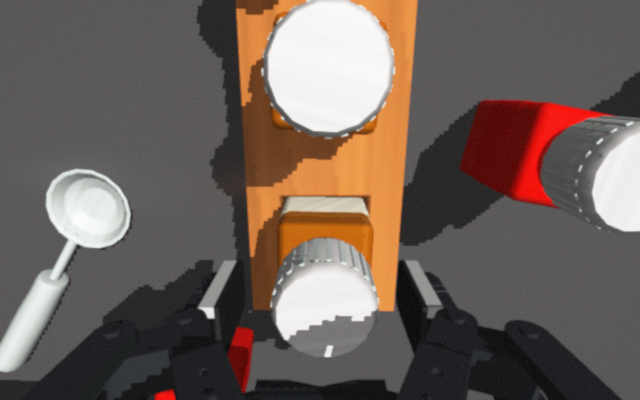

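The cap's centre is at column 325 and the jaws' at 318, so I shift +2 mm along tool y and close.

Emit:
arm_command:
  targets: "0 2 0 0 0 0; 0 0 0 0 0 0; 0 0 0 0 0 0"
  grip: 20

```text
clock: 8.22
position: [0.5118, -0.3191, 0.092]
ee_rot: [0.701, 0.713, 0.0, 0.001]
ft_force: [-2.0, 0.3, 6.2]
grip_width: 0.461
```

Emit:
arm_command:
  targets: "0 0 0 0 0 0.1; 0 0 0 0 0 0.1"

```text
clock: 8.48
position: [0.5118, -0.319, 0.092]
ee_rot: [0.77, 0.638, 0.0, 0.001]
ft_force: [-2.5, 0.8, 5.3]
grip_width: 0.459
```

Run:
```python
from h import *
st()
```

```text
t 8.47 p [ 0.5118 -0.319   0.092 ] rv [ 0.185  0.983 -0.001] [ 0.002 -0.002 -1.   ] F [-2.5  0.8  5.3] M [0.05 0.32 0.06] w 0.459 q [ 0.76  0.43 -0.34  1.67  0.16  1.07  0.18]
```

Emit:
arm_command:
  targets: "0 0 0 0 0 0.08; 0 0 0 0 0 0.08"

```text
clock: 8.72
position: [0.5118, -0.319, 0.092]
ee_rot: [0.818, 0.575, 0.0, 0.001]
ft_force: [-0.7, 0.1, 4.8]
grip_width: 0.462
```

Run:
```python
from h import *
st()
```

```text
t 8.72 p [ 0.5118 -0.319   0.092 ] rv [ 0.339  0.941 -0.001] [ 0.002 -0.002 -1.   ] F [-0.7  0.1  4.8] M [-0.05  0.27  0.07] w 0.462 q [ 0.73  0.42 -0.31  1.67  0.15  1.06  0.03]
```

Turned 0.36 rad at about 0.07 N m, so this cap is loose too. Going on to its stop.

Emit:
arm_command:
  targets: "0 0 0 0 0 0.08; 0 0 0 0 0 0.08; 0 0 0 0 0 0.04"

```text
clock: 9.1
position: [0.5119, -0.3191, 0.092]
ee_rot: [0.871, 0.491, 0.001, 0.001]
ft_force: [-1.1, -0.2, 3.6]
grip_width: 0.464
```

Run:
```python
from h import *
st()
```

```text
t 9.1 p [ 0.5119 -0.3191  0.092 ] rv [ 0.518  0.855 -0.   ] [ 0.002 -0.002 -1.   ] F [-1.1 -0.2  3.6] M [-0.18  0.22  0.11] w 0.464 q [ 0.71  0.42 -0.28  1.68  0.13  1.06 -0.16]
```

Emit:
arm_command:
  targets: "0 0 0 0 0 0.08; 0 0 0 0 0 0.08"

```text
clock: 9.35
position: [0.5119, -0.3192, 0.0919]
ee_rot: [0.908, 0.419, 0.001, 0.001]
ft_force: [-1.3, -0.2, 4.8]
grip_width: 0.459
```

Run:
```python
from h import *
st()
```

```text
t 9.35 p [ 0.5119 -0.3192  0.0919] rv [0.649 0.761 0.   ] [ 0.002 -0.002 -1.   ] F [-1.3 -0.2  4.8] M [-0.25  0.22  0.09] w 0.459 q [ 0.69  0.42 -0.25  1.68  0.12  1.06 -0.31]
```

Emit:
arm_command:
  targets: "0 0 0 0 0 0.08; 0 0 0 0 0 0.08"

```text
clock: 9.6
position: [0.5109, -0.3191, 0.0916]
ee_rot: [0.938, 0.346, -0.0, 0.001]
ft_force: [-2.6, 1.2, 5.1]
grip_width: 0.463
```

Run:
```python
from h import *
st()
```

```text
t 9.6 p [ 0.5109 -0.3191  0.0916] rv [ 0.761  0.649 -0.001] [ 0.    -0.001 -1.   ] F [-2.6  1.2  5.1] M [0.24 0.69 0.59] w 0.463 q [ 0.66  0.41 -0.22  1.68  0.1   1.06 -0.46]
```

Emit:
arm_command:
  targets: "0 0 0 0 0 0.08; 0 0 0 0 0 0.08"

```text
clock: 9.85
position: [0.5124, -0.3178, 0.0916]
ee_rot: [0.963, 0.27, 0.001, 0.001]
ft_force: [2.6, 2.3, 1.4]
grip_width: 0.462
```

Run:
```python
from h import *
st()
```

```text
t 9.85 p [ 0.5124 -0.3178  0.0916] rv [0.854 0.52  0.002] [ 0.003 -0.    -1.   ] F [2.6 2.3 1.4] M [ 0.58 -0.47  0.76] w 0.462 q [ 0.64  0.41 -0.2   1.68  0.09  1.05 -0.61]
```

Stop reached (0.76 N m). Release and go to the +y jar.

Emit:
arm_command:
  targets: "0 0 0 0 0 0; 0 0 0 0 0 0; 0 0 -40 0 0 0; 0 0 -45 0 0 0"
  grip: 65

```text
clock: 10.35
position: [0.5104, -0.3185, 0.1756]
ee_rot: [0.963, 0.271, -0.001, -0.001]
ft_force: [0.5, 0.1, -0.3]
grip_width: 0.763
```

Run:
```python
from h import *
st();plan([.506,-.150,.165],down(np.pi/2+.017))
```

```text
t 10.35 p [ 0.5104 -0.3185  0.1756] rv [ 0.853  0.522 -0.001] [-0.001  0.001 -1.   ] F [ 0.5  0.1 -0.3] M [-0.05 -0.02  0.03] w 0.763 q [ 0.65  0.33 -0.2   1.6   0.07  1.22 -0.59]
14 -24 2 -0 0 -0.173; 18 -22 2 -0.001 -0 -0.173; 22 -18 1 0 0 -0.173; 24 -14 2 -0 0 -0.174; 26 -10 2 -0 0 -0.173
27.8 -5.2 1.6 -0.001 0 -0.173
```

Emit:
arm_command:
  targets: "14 -24 2 0 0 -0.173; 18 -22 2 0 0 -0.173; 22 -18 1 0 0 -0.173; 24 -14 2 0 0 -0.174; 26 -10 2 0 0 -0.173"

```text
clock: 10.98
position: [0.5074, -0.1776, 0.1662]
ee_rot: [0.758, 0.652, -0.0, 0.0]
ft_force: [-0.1, 0.1, 0.2]
grip_width: 0.763
```

Emit:
arm_command:
  targets: "28 -5 2 0 0 -0.173; 0 0 40 0 0 0; 0 0 33 0 0 0; 0 0 0 0 0 0; 0 0 0 0 0 0"

```text
clock: 11.6
position: [0.5077, -0.1501, 0.0924]
ee_rot: [0.701, 0.713, 0.0, 0.001]
ft_force: [0.3, -0.5, -0.1]
grip_width: 0.762
```

Run:
```python
from h import *
st();c=cam('wrist','w8');st()
```

```text
t 11.6 p [ 0.5077 -0.1501  0.0924] rv [-0.016  1.    -0.   ] [ 0.001 -0.    -1.   ] F [ 0.3 -0.5 -0.1] M [-0.01 -0.05  0.  ] w 0.762 q [ 0.58  0.29 -0.43  1.86  0.14  1.02  0.11]
t 11.65 p [ 0.5079 -0.1502  0.0927] rv [-0.016  1.    -0.001] [ 0.002 -0.001 -1.   ] F [-0.1 -0.1  0.3] M [0.05 0.02 0.01] w 0.766 q [ 0.58  0.29 -0.43  1.86  0.14  1.02  0.11]
```

View pics/w8.png

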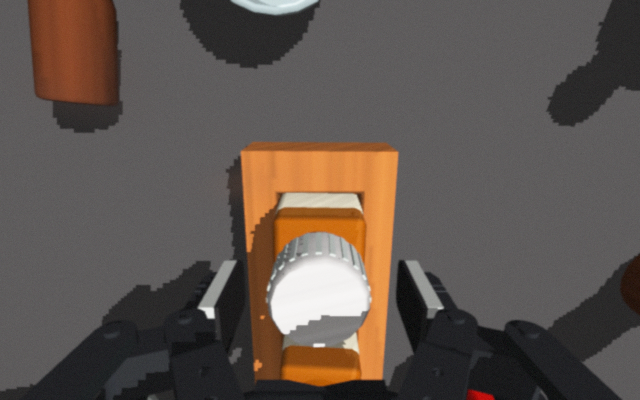

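The third cap is centred (columns 267-371, mid 319). Closing and tugging.

Emit:
arm_command:
  targets: "0 0 0 0 0 0; 0 0 0 0 0 0; 0 0 0 0 0 0"
  grip: 20

```text
clock: 12.02
position: [0.5075, -0.1501, 0.0922]
ee_rot: [0.701, 0.713, 0.0, 0.001]
ft_force: [-1.9, -0.1, 5.9]
grip_width: 0.459
```

Emit:
arm_command:
  targets: "0 0 0 0 0 0.08; 0 0 0 0 0 0.08"

```text
clock: 12.28
position: [0.5075, -0.1503, 0.0921]
ee_rot: [0.757, 0.654, 0.0, 0.001]
ft_force: [-0.4, 5.0, 3.6]
grip_width: 0.454
```

Run:
```python
from h import *
st()
```

```text
t 12.28 p [ 0.5075 -0.1503  0.0921] rv [ 0.145  0.989 -0.001] [ 0.001 -0.001 -1.   ] F [-0.4  5.   3.6] M [0.93 0.03 0.66] w 0.454 q [ 0.56  0.29 -0.4   1.86  0.13  1.01 -0.05]
```

Emit:
arm_command:
  targets: "0 0 0 0 0 0.06; 0 0 0 0 0 0.06"

```text
clock: 12.52
position: [0.5079, -0.1486, 0.0921]
ee_rot: [0.794, 0.608, 0.001, 0.0]
ft_force: [1.1, 3.1, 2.9]
grip_width: 0.454
```

Run:
```python
from h import *
st()
```

```text
t 12.53 p [ 0.5079 -0.1486  0.0921] rv [0.261 0.965 0.001] [ 0.002  0.    -1.   ] F [1.1 3.1 2.9] M [ 0.59 -0.05  0.53] w 0.454 q [ 0.54  0.29 -0.39  1.87  0.13  1.01 -0.16]
```

This one is tight at once (0.66 N m within 0.16 rad). Before lifting anything, I release it and fly to the rack to measure it from close up.

Emit:
arm_command:
  targets: "0 0 0 0 0 0; 0 0 0 0 0 0; 0 0 -50 0 0 0; 0 0 -60 0 0 0"
  grip: 65

```text
clock: 13.02
position: [0.506, -0.15, 0.2015]
ee_rot: [0.794, 0.608, -0.001, -0.001]
ft_force: [0.7, 0.5, 1.2]
grip_width: 0.759
```

Run:
```python
from h import *
st();plan([.49,.22,.33],down(np.pi/2))
```

```text
t 13.03 p [ 0.506  -0.15    0.2015] rv [0.26  0.966 0.   ] [-0.002  0.001 -1.   ] F [0.7 0.5 1.2] M [-0.04 -0.02 -0.02] w 0.759 q [ 0.56  0.17 -0.4   1.75  0.07  1.24 -0.12]
50 -16 -18 -0 -0 -0.038; 51 -14 -19 -0.001 -0 -0.037; 52 -12 -18 -0 -0 -0.038; 52 -10 -18 -0 -0 -0.038; 52 -9 -19 -0.001 -0 -0.037
53 -6 -18 -0 -0 -0.038; 52.4 -4.2 -18.3 -0 -0 -0.037
```

Emit:
arm_command:
  targets: "50 -16 -18 0 0 -0.038; 51 -14 -19 0 0 -0.037; 52 -12 -18 0 0 -0.038; 52 -10 -18 0 0 -0.038; 52 -9 -19 0 0 -0.037"

```text
clock: 13.65
position: [0.4949, 0.1156, 0.2937]
ee_rot: [0.733, 0.68, 0.0, 0.0]
ft_force: [1.2, 0.8, 0.2]
grip_width: 0.764
```

Emit:
arm_command:
  targets: "53 -6 -18 0 0 -0.038; 52 -4 -18 0 0 -0.037; 0 0 0 0 0 0; 0 0 0 0 0 0; 0 0 0 0 0 0"

```text
clock: 14.28
position: [0.4916, 0.2182, 0.3285]
ee_rot: [0.708, 0.706, -0.0, 0.0]
ft_force: [-0.4, -0.3, -0.6]
grip_width: 0.761
```

Run:
```python
from h import *
st();c=cam('wrist','r1');st()
import pickle; pickle.dump(c,open('r1.pkl','wb'))
for d in manip.search_frame(c,'rack_bed'):
    w=c2w(c,d['xyz']); print(round(d['p'],2),w.round(3),proj(c,w).round(0))
cv2.imwrite('pics/r1c.png',cv2.resize(cv2.imread('pics/r1.png')[30:310,280:480],None,fx=2.1,fy=2.1,interpolation=cv2.INTER_CUBIC))
```

```text
t 14.28 p [0.4916 0.2182 0.3285] rv [ 0.003  1.    -0.001] [-0.    -0.001 -1.   ] F [-0.4 -0.3 -0.6] M [-0.01 -0.07 -0.03] w 0.761 q [ 0.13  0.17 -0.72  1.51  0.11  1.5  -0.59]
t 14.32 p [0.4915 0.2183 0.3286] rv [ 0.003  1.    -0.001] [-0.    -0.001 -1.   ] F [-0.2  0.7 -0. ] M [ 0.01 -0.02 -0.03] w 0.766 q [ 0.13  0.17 -0.72  1.51  0.11  1.5  -0.59]
0.9 [0.522 0.22  0.05 ] [[347. 157.]]
```

View pics/r1.png

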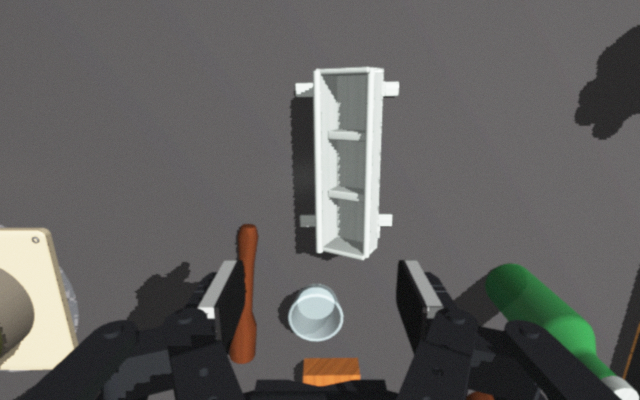

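```bash
cat >> h.py <<'E'
def bed(x,y,psi,z=.036,tilt=np.radians(30)):
    B=R.from_euler('z',psi).as_matrix()@R.from_euler('y',-tilt).as_matrix()
    return B,np.array([x,y,z])
E
cat > ov.py <<'E'
from h import *
import pickle,sys
c=pickle.load(open(sys.argv[1],'rb')); x,y,psi=map(float,sys.argv[2:5]); out=sys.argv[5]
u0,v0,u1,v1=map(int,sys.argv[6:10]); s=float(sys.argv[10])
B,o=bed(x,y,psi)
im=cv2.resize(c['frame'][v0:v1,u0:u1,::-1],None,fx=s,fy=s,interpolation=cv2.INTER_CUBIC)
def L(pts,col):
    w=np.array(pts)/1000@B.T+o; p=((proj(c,w)-[u0,v0]+.5)*s).astype(int)
    cv2.polylines(im,[p.reshape(-1,1,2)],False,col,1,cv2.LINE_AA)
for Y in(-100,-30,-40,30,40,100): L([(-26,Y,0),(26,Y,0)],(0,0,255))
L([(-26,-100,0),(-26,100,0)],(0,0,255));L([(26,-100,0),(26,100,0)],(0,0,255))
L([(-26,-100,45),(-26,100,45)],(255,0,0));L([(26,-100,30),(26,100,30)],(0,160,0))
for Y in(-100,100): L([(-26,Y,40),(26,Y,40)],(255,0,255))
for Y in(-30,-40,30,40): L([(-26,Y,26),(26,Y,26)],(0,200,255))
cv2.imwrite(out,im)
E
python3 ov.py r1.pkl 0.522 0.216 0 pics/ov1.png 280 50 420 270 2.7
```

```text
(no output)
```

View pics/ov1.png

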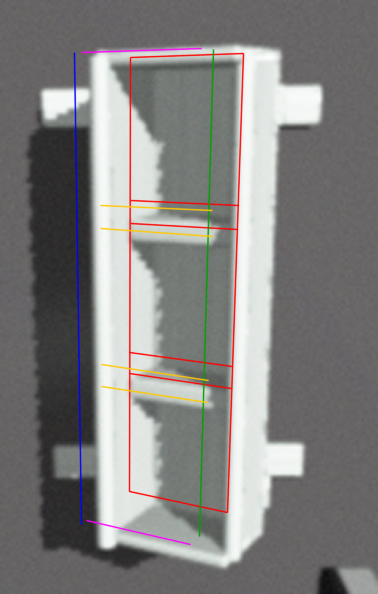

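Run:
```python
import pickle,cv2
c=pickle.load(open('r1.pkl','rb')); cv2.imwrite('pics/r1d.png',cv2.resize(c['frame'][55:270,285:410,::-1],None,fx=2.7,fy=2.7,interpolation=cv2.INTER_CUBIC))
```

```text
(no output)
```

View pics/r1d.png

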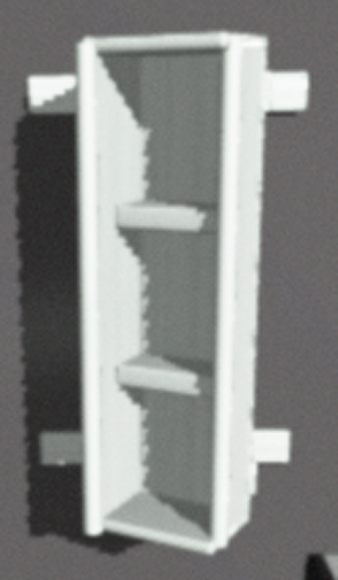

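```bash
cat > fit.py <<'E'
from h import *
import pickle
from scipy.optimize import least_squares
c=pickle.load(open('r1.pkl','rb'))
P=lambda a,b:(np.array([a,b])+.5)/2.7-.5+np.array([285,55])
# (point on pixel edge, model line ends)
E=[((92,60),(-26,-100,45),(-26,100,45)),((97,300),(-26,-100,45),(-26,100,45)),((102,510),(-26,-100,45),(-26,100,45)),
((224,60),(26,-100,30),(26,100,30)),((218,300),(26,-100,30),(26,100,30)),((211,530),(26,-100,30),(26,100,30)),
((120,51),(-26,100,40),(26,100,40)),((200,50),(-26,100,40),(26,100,40)),
((130,521),(-26,-100,40),(26,-100,40)),((195,536),(-26,-100,40),(26,-100,40)),
((160,210),(-26,40,26),(26,40,26)),((160,228),(-26,30,26),(26,30,26)),((160,373),(-26,-30,26),(26,-30,26)),((160,388),(-26,-40,26),(26,-40,26))]
def res(q):
    B,o=bed(*q[:3],z=q[3] if len(q)>3 else .036); r=[]
    for p,a,b in E:
        w=np.array([a,b])/1000@B.T+o; A,Bp=proj(c,w); n=np.array([-(Bp-A)[1],(Bp-A)[0]]);n/=np.linalg.norm(n)
        r.append((P(*p)-A)@n)
    return np.array(r)
for q0 in ([.53,.215,0],[.53,.215,0,.036]):
    s=least_squares(res,q0,x_scale=.01,loss='soft_l1'); print(s.x.round(4),res(s.x).round(1))
E
python3 fit.py
```

```text
[0.5343 0.2114 0.0147] [ 1.1  1.3  1.7 -1.2 -1.5 -2.2 -0.4  0.6 -0.7 -0.5  1.7 -0.6  1.9 -0.7]
[0.5341 0.2107 0.0096 0.0323] [ 0.8  1.5  2.2 -1.  -0.9 -1.2 -1.  -0.2  0.   0.2  1.6 -0.7  2.2 -0.3]
```

```bash
python3 - <<'E'
from h import *; import pickle
c=cam('top'); c['frame']=cv2.imread('pics/top0.png')[:,:,::-1]; pickle.dump(c,open('t0.pkl','wb'))
c=cam('scene'); c['frame']=cv2.imread('pics/scene0.png')[:,:,::-1]; pickle.dump(c,open('s0.pkl','wb'))
E
python3 ov.py r1.pkl 0.5343 0.2114 0.0135 pics/ov2.png 280 50 420 270 2.7
python3 ov.py t0.pkl 0.5343 0.2114 0.0135 pics/ovt.png 210 190 300 245 6
python3 ov.py s0.pkl 0.5343 0.2114 0.0135 pics/ovs.png 345 150 435 220 6
python3 - <<'E'
import cv2,numpy as np
a,b,d=[cv2.imread('pics/%s.png'%k) for k in('ov2','ovt','ovs')]
h=max(a.shape[0],b.shape[0]+d.shape[0]); W=np.zeros((h,a.shape[1]+540,3),np.uint8)
W[:a.shape[0],:a.shape[1]]=a; W[:b.shape[0],a.shape[1]:]=b[:,:540]; W[b.shape[0]:b.shape[0]+d.shape[0],a.shape[1]:]=d[:,:540]
s=min(800/W.shape[1],600/W.shape[0],1); cv2.imwrite('pics/ovall.png',cv2.resize(W,None,fx=s,fy=s,interpolation=cv2.INTER_AREA))
E
```

```text
(no output)
```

View pics/ovall.png

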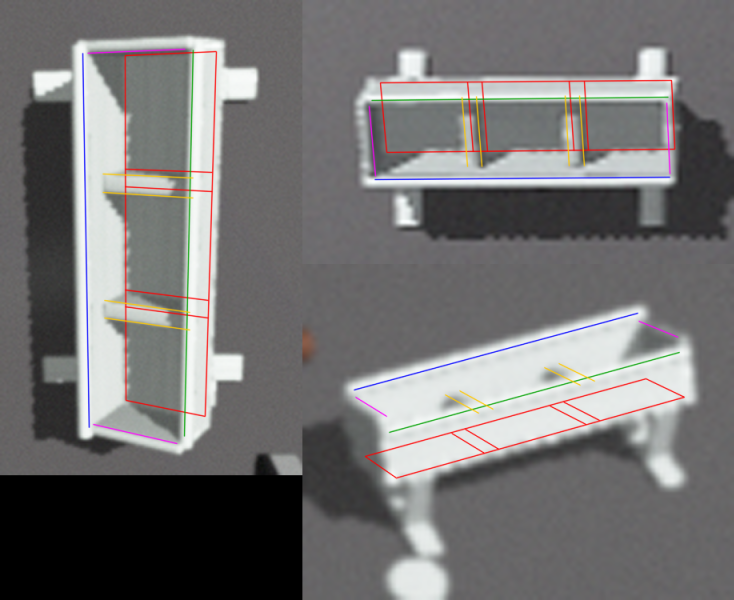

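The rack model fits all three views: origin about (0.534, 0.212), yaw about 0.013. Back to the middle jar.

Run:
```python
from h import *
st();plan([.508,-.2335,.17],down(np.pi/2+.017))
```

```text
t 14.47 p [0.4914 0.219  0.3289] rv [ 0.002  1.    -0.   ] [-0. -0. -1.] F [0.6 0.2 0.6] M [-0.03  0.04 -0.02] w 0.762 q [ 0.13  0.17 -0.72  1.51  0.11  1.5  -0.59]
-57 2 20 -0 0 -0.002; -56 2 20 -0 0 -0.003; -57 2 20 -0 0 -0.002; -56 2 20 -0 0 -0.003; -57 2 19 -0 0 -0.002
-56 1 20 -0 0 -0.002; -57 2 20 -0 0 -0.003; -56.5 0.9 20 -0 0 -0.002
```

Emit:
arm_command:
  targets: "-57 2 15 0 0 -0.002; -56 2 15 0 0 -0.003; -57 2 20 0 0 -0.002; -56 2 20 0 0 -0.003; -57 2 20 0 0 -0.002"

```text
clock: 15.1
position: [0.502, -0.0654, 0.2387]
ee_rot: [0.703, 0.711, 0.0, 0.0]
ft_force: [1.7, 0.5, 0.4]
grip_width: 0.761
```

Emit:
arm_command:
  targets: "-56 1 20 0 0 -0.002; -57 2 24 0 0 -0.003; -56.5 1 25 0 0 -0.002; 0 0 40 0 0 0; 0 0 38 0 0 0"

```text
clock: 15.72
position: [0.5081, -0.2337, 0.0907]
ee_rot: [0.701, 0.713, -0.0, 0.0]
ft_force: [0.7, -0.3, 0.5]
grip_width: 0.766
```

Emit:
arm_command:
  targets: "0 0 0 0 0 0; 0 0 0 0 0 0"

```text
clock: 15.98
position: [0.5093, -0.2329, 0.0936]
ee_rot: [0.701, 0.713, 0.0, 0.001]
ft_force: [-0.6, 0.8, 0.4]
grip_width: 0.76
```

Run:
```python
from h import *
st();c=cam('wrist','w9')
```

```text
t 15.97 p [ 0.5093 -0.2329  0.0936] rv [-0.018  1.    -0.001] [ 0.002 -0.001 -1.   ] F [-0.6  0.8  0.4] M [-0.05  0.01  0.01] w 0.76 q [ 0.65  0.34 -0.35  1.79  0.13  1.04  0.26]
```

View pics/w9.png

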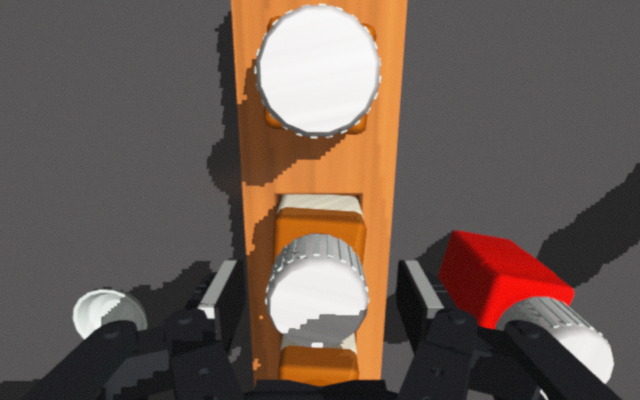

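The cap is centred. I grip it and re-tug as a check.

Emit:
arm_command:
  targets: "0 0 1 0 0 0; 0 0 0 0 0 0; 0 0 0 0 0 0; 0 0 0 0 0 0.06; 0 0 0 0 0 0.06"
  grip: 20
  squeeze: 40

```text
clock: 16.65
position: [0.5087, -0.2336, 0.0923]
ee_rot: [0.742, 0.67, -0.0, 0.001]
ft_force: [-2.4, 1.0, 2.8]
grip_width: 0.453
```

Run:
```python
from h import *
st()
```

```text
t 16.65 p [ 0.5087 -0.2336  0.0923] rv [ 0.103  0.995 -0.002] [ 0.001 -0.002 -1.   ] F [-2.4  1.   2.8] M [0.02 0.37 0.3 ] w 0.453 q [ 0.63  0.34 -0.33  1.79  0.13  1.03  0.15]
```

Emit:
arm_command:
  targets: "0 0 0 0 0 0.05; 0 0 0 0 0 0"

```text
clock: 16.9
position: [0.5089, -0.2331, 0.0922]
ee_rot: [0.759, 0.652, -0.0, 0.001]
ft_force: [-3.1, -0.8, 5.8]
grip_width: 0.452
```

Run:
```python
from h import *
st()
```

```text
t 16.9 p [ 0.5089 -0.2331  0.0922] rv [ 0.151  0.989 -0.001] [ 0.001 -0.001 -1.   ] F [-3.1 -0.8  5.8] M [-0.17  0.59  0.51] w 0.452 q [ 0.62  0.34 -0.32  1.79  0.13  1.03  0.1 ]
```

Moment rises to 0.5 N m at once: home. Lifting it out.

Emit:
arm_command:
  targets: "0 0 0 0 0 0; 0 0 -12 0 0 0; 0 0 -25 0 0 0; 0 0 -50 0 0 0; 0 0 -58 0 0 0"
  squeeze: 60

```text
clock: 17.52
position: [0.5078, -0.2321, 0.2372]
ee_rot: [0.759, 0.652, -0.0, -0.001]
ft_force: [2.0, 0.0, -1.7]
grip_width: 0.451
```

```bash
cat >> h.py <<'E'
RX,RY,RPSI=.534,.212,.0135
def place(bay,h,dx=0,dz=.086,spin=0.):
    """TCP pose for jar base centre h above bay floor, dx along bed x"""
    B,o=bed(RX,RY,RPSI)
    p=o+B@np.array([dx,(bay-1)*.07,dz+h])
    T=np.c_[B[:,1],B[:,0],-B[:,2]]   # tool x=bed y, tool y=bed x
    return p,R.from_matrix(T)*R.from_euler('z',spin)
E
python3 - <<'E'
from h import *
st(); c=cam('wrist','w10')
s=None
p,Q=place(1,.12,spin=.11); print(p)
s=plan([.49,-.02,.27],down(np.pi/2-.1))
s=plan(p+[0,0,0],Q,start=s)
E
```

```text
t 17.52 p [ 0.5078 -0.2321  0.2372] rv [0.151 0.989 0.001] [-0.002  0.001 -1.   ] F [ 2.   0.  -1.7] M [-0.04 -0.15  0.02] w 0.451 q [ 0.64  0.21 -0.34  1.63  0.07  1.32  0.14]
[0.43100939 0.21060954 0.21440123]
52 -13 -6 0.002 0.001 -0.013; 52 -13 -6 0.003 0 -0.013; 52 -11 -6 0.002 0.001 -0.013; 52.4 -11.5 -6.3 0.002 0.001 -0.012
45 -16 11 -0.104 0.012 -0.001; 44 -18 10 -0.104 0.011 -0.001; 45 -18 9 -0.104 0.012 -0; 44 -19 7 -0.104 0.011 -0.001; 44.6 -20 5.2 -0.104 0.012 -0.001
```

View pics/w10.png

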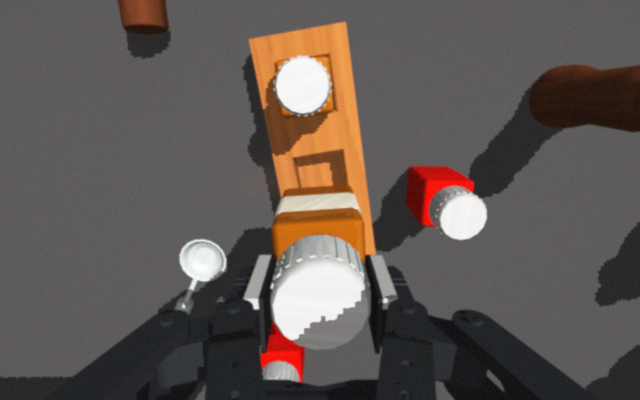

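The jar hangs straight in the jaws, its front edge at rows 208-215, about 0.05 rad off the tool axes. The path stays clear of the neighbours. Carrying it to the rack.

Emit:
arm_command:
  targets: "52 -13 -6 0 0 -0.01; 52 -13 -6 0 0 -0.01; 52 -12 -6 0 0 -0.01; 52 -11 -6 0 0 -0.01"

```text
clock: 18.08
position: [0.4878, -0.018, 0.2604]
ee_rot: [0.745, 0.667, 0.0, 0.0]
ft_force: [0.8, -0.2, -2.5]
grip_width: 0.446
```

Run:
```python
from h import *
st()
p,Q=place(1,.12,spin=.05)
s=plan(p,Q)
```

```text
t 18.07 p [ 0.4878 -0.018   0.2604] rv [ 0.111  0.994 -0.   ] [ 0. -0. -1.] F [ 0.8 -0.2 -2.5] M [ 0.1  -0.07 -0.05] w 0.446 q [ 0.44  0.05 -0.51  1.76  0.02  1.34 -0.18]
55 -20 11 -0.13 0.011 -0.018; 56 -21 10 -0.131 0.012 -0.018; 55 -21 7 -0.13 0.012 -0.019; 56.5 -20.9 5.4 -0.13 0.011 -0.018
```

Emit:
arm_command:
  targets: "55 -20 11 -0.13 0.011 -0.018; 56 -21 10 -0.131 0.012 -0.018; 55 -21 7 -0.13 0.012 -0.019; 56 -21 5 -0.13 0.011 -0.018; 0 0 0 0 0 0"

```text
clock: 18.7
position: [0.428, 0.2127, 0.2132]
ee_rot: [0.692, 0.674, 0.189, 0.178]
ft_force: [0.8, -2.2, -3.2]
grip_width: 0.446
```

Emit:
arm_command:
  targets: "0 0 0 0 0 0; 0 0 0 0 0 0"

```text
clock: 18.95
position: [0.4322, 0.207, 0.2147]
ee_rot: [0.697, 0.669, 0.188, 0.177]
ft_force: [-0.1, -0.8, -2.5]
grip_width: 0.446
```

Run:
```python
from h import *
st(); c=cam('wrist','p1'); cam('scene','p1s')
f=cv2.imread('pics/p1s.png');cv2.imwrite('pics/p1sc.png',cv2.resize(f[80:230,310:470],None,fx=4,fy=4,interpolation=cv2.INTER_CUBIC))
p,Q=place(1,.12,spin=.05); o=manip.get_obs(); q=R.from_quat(o['ee_rot'])
print('err mm tool',(q.inv().apply(p-o['position'])*1000).round(1),(q.inv()*Q).as_rotvec().round(3))
```

```text
t 18.95 p [0.4322 0.207  0.2147] rv [0.033 0.999 0.026] [ 0.499  0.006 -0.867] F [-0.1 -0.8 -2.5] M [ 0.03  0.85 -0.03] w 0.446 q [ 0.3  -0.36 -0.9   2.19  0.01  0.74 -0.67]
err mm tool [ 3.3 -1.2 -0.5] [-0.001  0.001 -0.003]
```

View pics/p1.png

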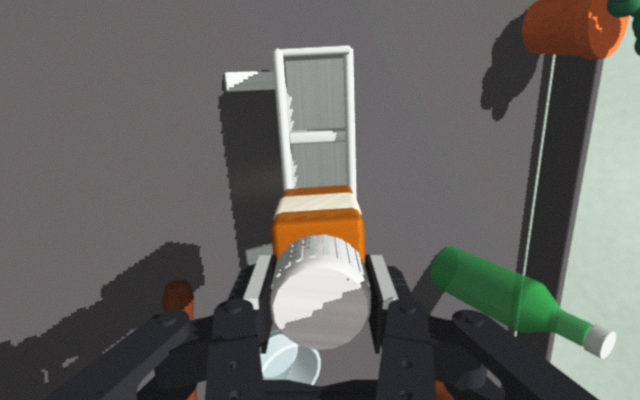

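View pics/p1sc.png

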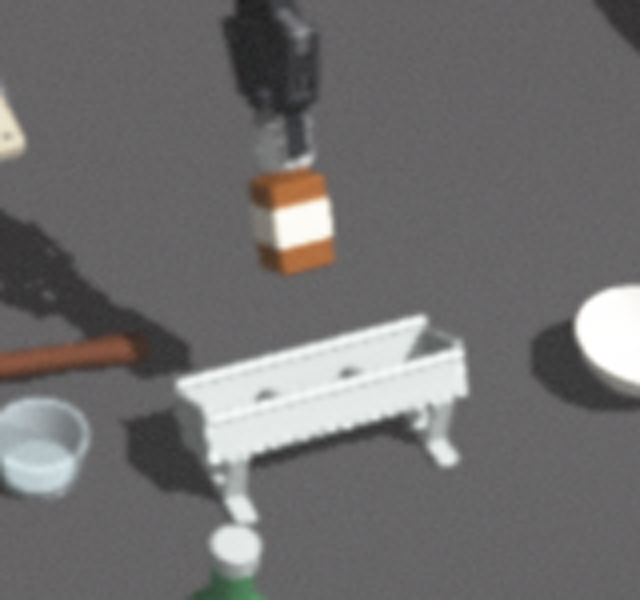

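Emit:
arm_command:
  targets: "2 -1 35 0 0 0; 1 0 34 0 0 0; 0 0 0 0 0 0; 0 0 0 0 0 0"

```text
clock: 19.55
position: [0.4654, 0.2113, 0.1548]
ee_rot: [0.696, 0.67, 0.188, 0.177]
ft_force: [-1.5, -0.0, -2.2]
grip_width: 0.448
```

```bash
cat > chk.py <<'E'
from h import *
import sys
bay=int(sys.argv[1]);spin=float(sys.argv[2]);nm=sys.argv[3];H=float(sys.argv[4]) if len(sys.argv)>4 else 0
st(); p,Q=place(bay,H,spin=spin); o=manip.get_obs(); q=R.from_quat(o['ee_rot'])
print('err mm tool',(q.inv().apply(p-o['position'])*1000).round(1),(q.inv()*Q).as_rotvec().round(3),'Ftool',q.inv().apply(o['ft_force']).round(1))
if nm!='-':
    c=cam('wrist',nm); B,ob=bed(RX,RY,RPSI)
    im=c['frame'][:,:,::-1].copy()
    def L(pts,col):
        w=np.array(pts)/1000@B.T+ob; cv2.polylines(im,[proj(c,w).astype(int).reshape(-1,1,2)],False,col,1,cv2.LINE_AA)
    L([(-26,-100,45),(-26,100,45)],(255,0,0));L([(26,-100,30),(26,100,30)],(0,160,0))
    for Y in(-100,100): L([(-26,Y,40),(26,Y,40)],(255,0,255))
    for Y in(-30,-40,30,40): L([(-26,Y,26),(26,Y,26)],(0,200,255))
    cv2.imwrite('pics/'+nm+'.png',im)
E
python3 chk.py 1 .05 p2
```

```text
t 19.55 p [0.4654 0.2113 0.1548] rv [0.032 0.999 0.026] [ 0.499  0.006 -0.867] F [-1.5 -0.  -2.2] M [0.05 0.84 0.03] w 0.448 q [ 0.52 -0.16 -1.15  2.2   0.28  0.6  -0.9 ]
err mm tool [-0.2  0.  51.2] [-0.001  0.    -0.002] Ftool [-0.1 -2.4  1.2]
```

View pics/p2.png

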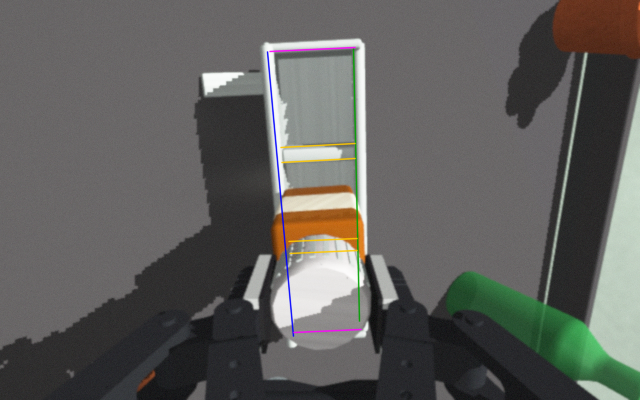

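Overlay and picture agree: the rim's inner edges at columns 273 and 353 against the model's 268 and 355. I add +1 mm along the slope and go in slowly.

Emit:
arm_command:
  targets: "0 1 12 0 0 0; 0 0 12 0 0 0; 0 0 12 0 0 0; 0 0 0 0 0 0"

```text
clock: 20.1
position: [0.4839, 0.2119, 0.1235]
ee_rot: [0.696, 0.67, 0.188, 0.177]
ft_force: [-0.8, -0.2, -3.4]
grip_width: 0.448
```

```bash
python3 chk.py 1 .05 -
```

```text
t 20.1 p [0.4839 0.2119 0.1235] rv [0.031 0.999 0.025] [ 0.499  0.006 -0.867] F [-0.8 -0.2 -3.4] M [0.   0.87 0.  ] w 0.448 q [ 0.61  0.04 -1.3   2.2   0.65  0.61 -1.19]
err mm tool [-0.6 -0.3 14.8] [-0.002  0.    -0.001] Ftool [-0.3 -2.4  2.6]
```

Emit:
arm_command:
  targets: "0 0 6 0 0 0; 0 0 5 0 0 0; 0 0 0 0 0 0"

```text
clock: 20.48
position: [0.4894, 0.2122, 0.1145]
ee_rot: [0.695, 0.67, 0.188, 0.177]
ft_force: [-0.5, -1.2, -3.2]
grip_width: 0.453
```

```bash
python3 chk.py 1 .05 -
```

```text
t 20.48 p [0.4894 0.2122 0.1145] rv [0.03  0.999 0.024] [ 0.5    0.006 -0.866] F [-0.5 -1.2 -3.2] M [0.   0.91 0.04] w 0.453 q [ 0.57  0.11 -1.27  2.2   0.76  0.62 -1.28]
err mm tool [-0.8 -0.6  4.3] [-0.     0.001  0.   ] Ftool [-1.3 -1.9  2.5]
```

Emit:
arm_command:
  targets: "0 0 2 0 0 0; 0 0 2 0 0 0; 0 0 0 0 0 0"

```text
clock: 20.85
position: [0.4916, 0.2123, 0.1108]
ee_rot: [0.696, 0.67, 0.189, 0.177]
ft_force: [-3.6, -1.2, 2.4]
grip_width: 0.447
```

```bash
python3 chk.py 1 .05 -
```

```text
t 20.85 p [0.4916 0.2123 0.1108] rv [0.03  0.999 0.025] [ 0.5    0.006 -0.866] F [-3.6 -1.2  2.4] M [-0.26  0.83 -0.2 ] w 0.447 q [ 0.56  0.13 -1.26  2.19  0.8   0.63 -1.31]
err mm tool [-0.9 -0.6 -0.1] [-0.  0. -0.] Ftool [-1.3 -1.9 -3.9]
```

Emit:
arm_command:
  targets: "0 0 1.5 0 0 0; 0 0 0 0 0 0"

```text
clock: 21.1
position: [0.4919, 0.2128, 0.1103]
ee_rot: [0.695, 0.671, 0.188, 0.178]
ft_force: [-33.7, -8.4, 39.5]
grip_width: 0.451
```

```bash
python3 chk.py 1 .05 p3
```

```text
t 21.1 p [0.4919 0.2128 0.1103] rv [0.03  0.999 0.022] [ 0.5    0.004 -0.866] F [-33.7  -8.4  39.5] M [-1.85  2.63 -1.14] w 0.451 q [ 0.55  0.13 -1.26  2.19  0.81  0.63 -1.32]
err mm tool [-1.4 -0.6 -0.6] [0.001 0.002 0.001] Ftool [ -8.5  -9.1 -51.1]
```

View pics/p3.png

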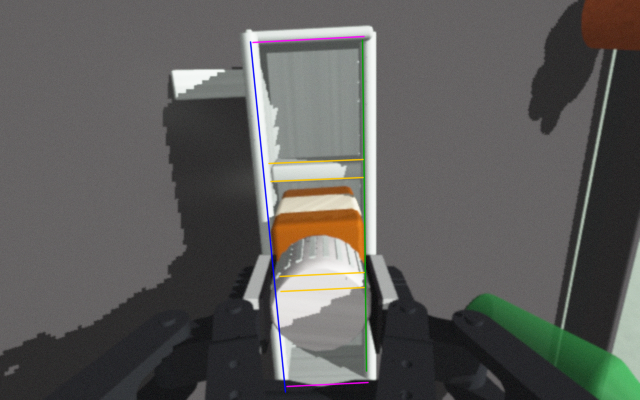

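Floor contact comes exactly where the model puts it. I ease off the push, move down-slope towards the robot-side wall, then check.

Emit:
arm_command:
  targets: "0 0 -1.3 0 0 0; 0 -1.5 0 0 0 0; 0 -1.5 0 0 0 0; 0 0 0 0 0 0"

```text
clock: 21.65
position: [0.4897, 0.2125, 0.1095]
ee_rot: [0.696, 0.67, 0.189, 0.177]
ft_force: [-1.0, -1.2, 5.3]
grip_width: 0.449
```

```bash
python3 chk.py 1 .05 -
```

```text
t 21.65 p [0.4897 0.2125 0.1095] rv [0.03  0.999 0.026] [ 0.501  0.007 -0.866] F [-1.  -1.2  5.3] M [-0.12 -0.25 -0.04] w 0.449 q [ 0.56  0.13 -1.26  2.2   0.8   0.62 -1.31]
err mm tool [-1.   1.7 -0.2] [ 0.001 -0.    -0.001] Ftool [-1.1  1.8 -5.1]
```

Emit:
arm_command:
  targets: "0 -1 0 0 0 0; 0 -1 0 0 0 0; 0 0 0 0 0 0"

```text
clock: 22.02
position: [0.4885, 0.2124, 0.1088]
ee_rot: [0.696, 0.67, 0.189, 0.177]
ft_force: [2.1, -0.7, 5.7]
grip_width: 0.453
```

```bash
python3 chk.py 1 .05 -
```

```text
t 22.02 p [0.4885 0.2124 0.1088] rv [0.031 0.999 0.026] [ 0.501  0.007 -0.865] F [ 2.1 -0.7  5.7] M [-0.25 -0.86 -0.19] w 0.453 q [ 0.56  0.12 -1.26  2.2   0.8   0.62 -1.32]
err mm tool [-0.8  3.1 -0.2] [ 0.001 -0.    -0.001] Ftool [-0.5  4.7 -3.8]
```

Wall contact is building (4.7 N). Releasing.

Emit:
arm_command:
  targets: "0 0 0 0 0 0; 0 0 0 0 0 0; 0 0 0 0 0 0"
  grip: 62

```text
clock: 22.4
position: [0.487, 0.2122, 0.1075]
ee_rot: [0.696, 0.67, 0.188, 0.177]
ft_force: [-0.2, -0.3, -0.1]
grip_width: 0.722
```

```bash
python3 chk.py 1 .05 p4
```

```text
t 22.4 p [0.487  0.2122 0.1075] rv [0.03  0.999 0.025] [ 0.499  0.007 -0.867] F [-0.2 -0.3 -0.1] M [-0.04  0.52  0.  ] w 0.722 q [ 0.56  0.12 -1.26  2.21  0.8   0.62 -1.32]
err mm tool [-0.6  4.9 -0.6] [-0.001  0.    -0.001] Ftool [-0.3 -0.2 -0.1]
```

View pics/p4.png

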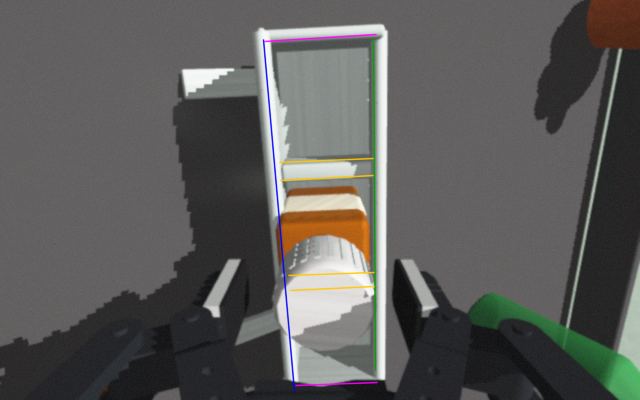

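The jar stands in bay 1 with the jaws clear on both sides. Retreating and going to the +y jar.

Emit:
arm_command:
  targets: "0 0 -30 0 0 0; 0 0 -50 0 0 0; 0 0 -40 0 0 0"

```text
clock: 22.82
position: [0.4415, 0.2022, 0.1813]
ee_rot: [0.7, 0.669, 0.175, 0.179]
ft_force: [0.2, -1.2, -1.2]
grip_width: 0.726
```

Run:
```python
from h import *
st();plan([.508,-.150,.17],down(np.pi/2+.017))
```

```text
t 22.82 p [0.4415 0.2022 0.1813] rv [0.045 0.999 0.005] [ 0.484 -0.017 -0.875] F [ 0.2 -1.2 -1.2] M [-0.03  0.53 -0.06] w 0.726 q [ 0.48 -0.31 -1.07  2.2   0.04  0.68 -0.7 ]
-58 11 8 0.084 0.002 -0.01; -58 12 7 0.085 0.001 -0.011; -59 11 6 0.084 0.002 -0.01; -58 11 5 0.084 0.002 -0.01; -59 11 4 0.085 0.002 -0.011
-58.7 10 2.6 0.084 0.001 -0.01
```

Emit:
arm_command:
  targets: "-58 11 3 0.084 0 -0.01; -58 12 4 0.085 0 -0.01; -59 11 6 0.084 0 -0.01; -58 11 5 0.084 0 -0.01; -59 11 4 0.085 0 -0.01"

```text
clock: 23.45
position: [0.4949, -0.0915, 0.1798]
ee_rot: [0.704, 0.709, 0.026, 0.033]
ft_force: [1.4, 0.8, 0.6]
grip_width: 0.723
```

Emit:
arm_command:
  targets: "-58 10 3 0.084 0 -0.01; 0 0 0 0 0 0; 0 0 0 0 0 0"
  grip: 65

```text
clock: 23.82
position: [0.5051, -0.1469, 0.1776]
ee_rot: [0.702, 0.713, -0.003, 0.003]
ft_force: [-0.0, 0.5, 0.4]
grip_width: 0.761
```

Run:
```python
from h import *
st();plan([.508,-.150,.092],down(np.pi/2+.017),n=3)
```

```text
t 23.82 p [ 0.5051 -0.1469  0.1776] rv [-0.015  1.    -0.009] [ 0.001 -0.009 -1.   ] F [-0.   0.5  0.4] M [0.08 0.02 0.04] w 0.761 q [ 0.58  0.19 -0.43  1.79  0.09  1.18  0.14]
-1 1 29 0 0.003 -0.001; -1 1 28 0.001 0.003 -0; -0.7 0.8 28.6 -0 0.003 -0.001
```

Emit:
arm_command:
  targets: "-1 1 29 0 0.003 0; -1 1 28 0 0.003 0; -0.7 0.8 28.6 0 0.003 0; 0 0 0 0 0 0"

```text
clock: 24.32
position: [0.5067, -0.1492, 0.0914]
ee_rot: [0.701, 0.713, -0.0, -0.001]
ft_force: [-0.2, -0.3, 1.1]
grip_width: 0.761
```

Emit:
arm_command:
  targets: "0 0 0 0 0 0; 0 0 0 0 0 0; 0 0 0 0 0 0; 0 0 0 0 0 0"
  grip: 20
  squeeze: 60

```text
clock: 24.82
position: [0.5088, -0.1506, 0.0945]
ee_rot: [0.702, 0.713, 0.001, 0.002]
ft_force: [-3.7, 1.3, 6.4]
grip_width: 0.442
```

Run:
```python
from h import *
st()
```

```text
t 24.82 p [ 0.5088 -0.1506  0.0945] rv [-0.016  1.    -0.001] [ 0.003 -0.001 -1.   ] F [-3.7  1.3  6.4] M [0.23 0.7  0.08] w 0.442 q [ 0.57  0.29 -0.42  1.86  0.14  1.02  0.11]
```

Emit:
arm_command:
  targets: "0 0 -12 0 0 0; 0 0 -25 0 0 0; 0 0 -50 0 0 0; 0 0 -55 0 0 0; 0 0 0 0 0 0"

```text
clock: 25.45
position: [0.5102, -0.151, 0.2403]
ee_rot: [0.702, 0.713, 0.002, 0.005]
ft_force: [-0.0, -0.1, -3.2]
grip_width: 0.449
```

Run:
```python
from h import *
st(); c=cam('wrist','w11')
p,Q=place(2,.12,spin=.0); print(p)
s=plan([.48,.03,.27],down(np.pi/2))
s=plan(p+[0,0,0],Q,start=s)
```

```text
t 25.45 p [ 0.5102 -0.151   0.2403] rv [-0.015  1.    -0.004] [ 0.01  -0.004 -1.   ] F [-0.  -0.1 -3.2] M [ 0.02 -0.   -0.02] w 0.449 q [ 0.6   0.15 -0.43  1.7   0.07  1.3   0.17]
[0.43006441 0.28060316 0.21440123]
45 -6 -8 0.001 0.001 0.004; 46 -7 -9 0.002 0 0.004; 45 -7 -8 0.001 0.001 0.003; 45.1 -7.1 -8 0.002 0 0.004
50 -10 11 -0.105 0.001 -0.003; 50 -11 10 -0.105 0.001 -0.002; 50 -12 9 -0.104 0 -0.003; 51 -12 8 -0.105 0.001 -0.002; 49.8 -13.4 6.1 -0.105 0.001 -0.003
```

View pics/w11.png

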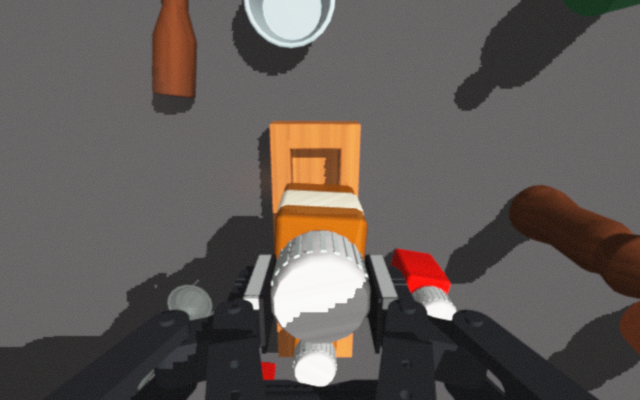

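Run:
```python
from h import *
p,Q=place(2,.12,dz=.0885,spin=-.06); print(p)
s=plan([.48,.06,.285],down(np.pi/2))
s=plan(p+[0.01,0,.045],Q,start=s)
```

```text
[0.42881453 0.28058629 0.2165663 ]
53 -6 -12 0.001 0.001 0.004; 53 -7 -12 0.002 0 0.004; 52 -7 -12 0.001 0.001 0.003; 53 -6.7 -12 0.002 0 0.004
55 -10 6 -0.131 -0.003 -0.018; 56 -10 4 -0.131 -0.003 -0.018; 55 -10 3 -0.131 -0.003 -0.018; 55.8 -8.4 1.6 -0.131 -0.003 -0.017
```

Emit:
arm_command:
  targets: "53 -6 -12 0 0 0.004; 53 -7 -12 0 0 0.004; 52 -7 -12 0 0 0.003; 53 -7 -12 0 0 0.004"

```text
clock: 26.0
position: [0.4777, 0.0614, 0.2818]
ee_rot: [0.707, 0.707, -0.0, 0.0]
ft_force: [0.4, 0.7, -0.9]
grip_width: 0.446
```

Emit:
arm_command:
  targets: "55 -10 6 -0.131 -0.003 -0.018; 56 -10 4 -0.131 -0.003 -0.018; 55 -10 3 -0.131 -0.003 -0.018; 56 -8 2 -0.131 -0.003 -0.017; 0 0 0 0 0 0"

```text
clock: 26.62
position: [0.4341, 0.2856, 0.2569]
ee_rot: [0.654, 0.711, 0.179, 0.188]
ft_force: [0.7, -0.9, -1.8]
grip_width: 0.446
```

```bash
sed -i "s/p,Q=place(bay,H,spin=spin)/p,Q=place(bay,H,spin=spin,dz=float(sys.argv[5]) if len(sys.argv)>5 else .086)/" chk.py; python3 chk.py 2 -.06 q1 .12 .0885
```

```text
t 26.62 p [0.4341 0.2856 0.2569] rv [-0.075  0.997 -0.033] [ 0.502  0.009 -0.865] F [ 0.7 -0.9 -1.8] M [-0.14  0.84 -0.1 ] w 0.446 q [ 0.26 -0.25 -1.02  2.02  0.19  0.87 -0.8 ]
err mm tool [ -3.3 -25.2  32.2] [ 0.003 -0.002  0.01 ] Ftool [-0.9 -0.4  1.8]
```

View pics/q1.png

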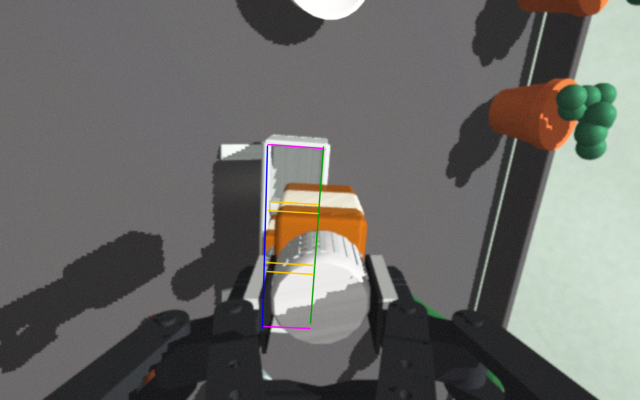

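Emit:
arm_command:
  targets: "-2 -13 32 0 0 0; -1 -12 30 0 0 0.008; 0 0 28 0 0 0; 0 0 0 0 0 0"

```text
clock: 27.18
position: [0.4619, 0.2739, 0.1656]
ee_rot: [0.662, 0.704, 0.177, 0.185]
ft_force: [-0.0, 0.1, -2.5]
grip_width: 0.447
```

```bash
python3 chk.py 2 -.06 q2 0 .0885
```

```text
t 27.18 p [0.4619 0.2739 0.1656] rv [-0.055  0.998 -0.026] [ 0.496  0.004 -0.869] F [-0.   0.1 -2.5] M [-0.03  0.8   0.  ] w 0.447 q [ 0.4   0.   -1.23  2.11  0.56  0.74 -1.12]
err mm tool [ 7.4 -2.5 59.4] [-0.005  0.002 -0.011] Ftool [ 0.1 -1.2  2.1]
```

View pics/q2.png

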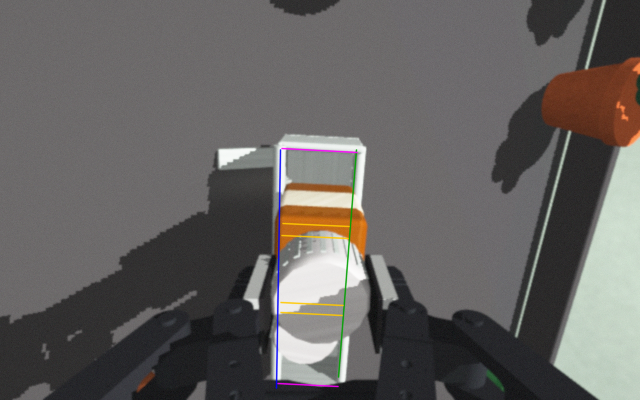

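Emit:
arm_command:
  targets: "7 -1.5 5 0 0 -0.01; 0 0 7 0 0 0; 0 0 0 0 0 0; 0 0 0 0 0 0"

```text
clock: 27.72
position: [0.4664, 0.2835, 0.1579]
ee_rot: [0.657, 0.708, 0.179, 0.189]
ft_force: [0.1, -0.3, -2.0]
grip_width: 0.448
```

```bash
python3 chk.py 2 -.06 - 0 .0885
```

```text
t 27.73 p [0.4664 0.2835 0.1579] rv [-0.066  0.997 -0.032] [ 0.502  0.006 -0.865] F [ 0.1 -0.3 -2. ] M [-0.01  0.81 -0.01] w 0.448 q [ 0.37  0.07 -1.24  2.1   0.68  0.77 -1.22]
err mm tool [-2.2 -3.5 50.3] [0.003 0.001 0.001] Ftool [-0.2 -0.9  1.8]
```

Emit:
arm_command:
  targets: "-2 -2.5 6 0 0 0; 0 0 8 0 0 0; 0 0 12 0 0 0; 0 0 0 0 0 0"

```text
clock: 28.22
position: [0.477, 0.2811, 0.1324]
ee_rot: [0.657, 0.708, 0.178, 0.188]
ft_force: [-0.1, 1.0, -1.8]
grip_width: 0.451
```

```bash
python3 chk.py 2 -.06 - 0 .0885
```

```text
t 28.23 p [0.477  0.2811 0.1324] rv [-0.066  0.997 -0.031] [ 0.5    0.006 -0.866] F [-0.1  1.  -1.8] M [-0.01  0.86 -0.03] w 0.451 q [ 0.31  0.17 -1.19  2.11  0.83  0.77 -1.33]
err mm tool [ 0.1  0.4 23. ] [-0.     0.001  0.001] Ftool [ 1.1 -0.9  1.5]
```

q3 is moving away from its limit and no contact shows. Going on down, more slowly.

Emit:
arm_command:
  targets: "0 1 10 0 0 0; 0 0 7 0 0 0; 0 0 3 0 0 0; 0 0 0 0 0 0"

```text
clock: 28.72
position: [0.4881, 0.2819, 0.1165]
ee_rot: [0.657, 0.708, 0.179, 0.188]
ft_force: [0.3, -0.0, -1.3]
grip_width: 0.448
```

```bash
python3 chk.py 2 -.06 - 0 .0885
```

```text
t 28.73 p [0.4881 0.2819 0.1165] rv [-0.067  0.997 -0.031] [ 0.501  0.007 -0.865] F [ 0.3 -0.  -1.3] M [-0.02  0.83 -0.02] w 0.448 q [ 0.26  0.24 -1.15  2.1   0.92  0.77 -1.39]
err mm tool [-0.4 -1.3  3.7] [0.001 0.    0.002] Ftool [-0.  -0.4  1.2]
```

Emit:
arm_command:
  targets: "0 0 1.5 0 0 0; 0 0 1 0 0 0; 0 0 0 0 0 0"

```text
clock: 29.1
position: [0.4895, 0.2818, 0.1144]
ee_rot: [0.657, 0.708, 0.179, 0.188]
ft_force: [0.1, 0.2, -2.0]
grip_width: 0.448
```

```bash
python3 chk.py 2 -.06 - 0 .0885
```

```text
t 29.1 p [0.4895 0.2818 0.1144] rv [-0.067  0.997 -0.031] [ 0.501  0.006 -0.865] F [ 0.1  0.2 -2. ] M [-0.07  0.79  0.01] w 0.448 q [ 0.26  0.25 -1.14  2.1   0.93  0.77 -1.4 ]
err mm tool [-0.3 -1.5  1.2] [0.002 0.    0.002] Ftool [ 0.3 -0.9  1.8]
```

Emit:
arm_command:
  targets: "0 0 1 0 0 0; 0 0 0 0 0 0"

```text
clock: 29.35
position: [0.49, 0.2818, 0.1135]
ee_rot: [0.657, 0.708, 0.179, 0.188]
ft_force: [-0.8, -0.3, -2.6]
grip_width: 0.445
```

```bash
python3 chk.py 2 -.06 - 0 .0885
```

```text
t 29.35 p [0.49   0.2818 0.1135] rv [-0.067  0.997 -0.031] [ 0.501  0.006 -0.865] F [-0.8 -0.3 -2.6] M [0.04 0.78 0.03] w 0.445 q [ 0.26  0.25 -1.14  2.1   0.94  0.77 -1.4 ]
err mm tool [-0.3 -1.4  0.1] [0.002 0.    0.002] Ftool [-0.1 -2.   1.8]
```

Emit:
arm_command:
  targets: "0 0 0.7 0 0 0; 0 0 0 0 0 0"

```text
clock: 29.6
position: [0.4902, 0.282, 0.113]
ee_rot: [0.657, 0.708, 0.179, 0.188]
ft_force: [-2.5, 0.2, 1.7]
grip_width: 0.447
```

```bash
python3 chk.py 2 -.06 - 0 .0885
```

```text
t 29.6 p [0.4902 0.282  0.113 ] rv [-0.067  0.997 -0.031] [ 0.502  0.007 -0.865] F [-2.5  0.2  1.7] M [-0.13  0.92 -0.04] w 0.447 q [ 0.25  0.25 -1.14  2.1   0.94  0.77 -1.4 ]
err mm tool [-0.5 -1.4 -0.4] [0.002 0.    0.002] Ftool [ 0.3 -1.3 -2.8]
```

Emit:
arm_command:
  targets: "0 0 0.7 0 0 0; 0 0 0 0 0 0"

```text
clock: 29.85
position: [0.4902, 0.2824, 0.1128]
ee_rot: [0.656, 0.708, 0.179, 0.188]
ft_force: [-11.0, -2.2, 11.3]
grip_width: 0.449
```

```bash
python3 chk.py 2 -.06 - 0 .0885
```

```text
t 29.85 p [0.4902 0.2824 0.1128] rv [-0.067  0.997 -0.032] [ 0.502  0.006 -0.865] F [-11.   -2.2  11.3] M [-0.58  1.47 -0.37] w 0.449 q [ 0.25  0.25 -1.14  2.1   0.94  0.78 -1.41]
err mm tool [-0.9 -1.4 -0.6] [0.002 0.    0.002] Ftool [ -1.8  -4.  -15.3]
```

On the floor (15 N). Easing towards the wall.

Emit:
arm_command:
  targets: "0 -1 -0.4 0 0 0; 0 -1.5 0 0 0 0; 0 -1.5 0 0 0 0; 0 0 0 0 0 0"

```text
clock: 30.35
position: [0.4873, 0.2818, 0.111]
ee_rot: [0.657, 0.708, 0.179, 0.188]
ft_force: [0.5, -0.4, 5.1]
grip_width: 0.445
```

```bash
python3 chk.py 2 -.06 - 0 .0885
```

```text
t 30.35 p [0.4873 0.2818 0.111 ] rv [-0.067  0.997 -0.031] [ 0.502  0.007 -0.865] F [ 0.5 -0.4  5.1] M [ 0.08 -0.28  0.02] w 0.445 q [ 0.25  0.25 -1.14  2.11  0.94  0.77 -1.41]
err mm tool [-0.5  2.1 -0.6] [0.003 0.    0.002] Ftool [-0.6  3.  -4.2]
```

Emit:
arm_command:
  targets: "0 -1 0 0 0 0; 0 -1 0 0 0 0; 0 0 0 0 0 0"

```text
clock: 30.72
position: [0.4866, 0.2816, 0.1107]
ee_rot: [0.657, 0.708, 0.18, 0.189]
ft_force: [5.5, -0.3, 4.6]
grip_width: 0.446
```

```bash
python3 chk.py 2 -.06 - 0 .0885
```

```text
t 30.73 p [0.4866 0.2816 0.1107] rv [-0.066  0.997 -0.03 ] [ 0.504  0.007 -0.864] F [ 5.5 -0.3  4.6] M [ 0.17 -1.53  0.04] w 0.446 q [ 0.25  0.24 -1.14  2.11  0.94  0.77 -1.42]
err mm tool [-0.4  2.8 -0.6] [0.004 0.    0.001] Ftool [-0.8  7.  -1.3]
```

Emit:
arm_command:
  targets: "0 0 0 0 0 0; 0 0 0 0 0 0; 0 0 0 0 0 0"
  grip: 62

```text
clock: 31.1
position: [0.4849, 0.2812, 0.1092]
ee_rot: [0.657, 0.708, 0.179, 0.188]
ft_force: [-0.3, -0.1, 0.5]
grip_width: 0.724
```

```bash
python3 chk.py 2 -.06 q4 0 .0885
```

```text
t 31.1 p [0.4849 0.2812 0.1092] rv [-0.067  0.997 -0.031] [ 0.501  0.006 -0.866] F [-0.3 -0.1  0.5] M [-0.02  0.54  0.03] w 0.724 q [ 0.25  0.25 -1.14  2.12  0.94  0.77 -1.42]
err mm tool [-0.2  5.2 -1. ] [0.001 0.001 0.002] Ftool [-0.   0.  -0.6]
```

View pics/q4.png

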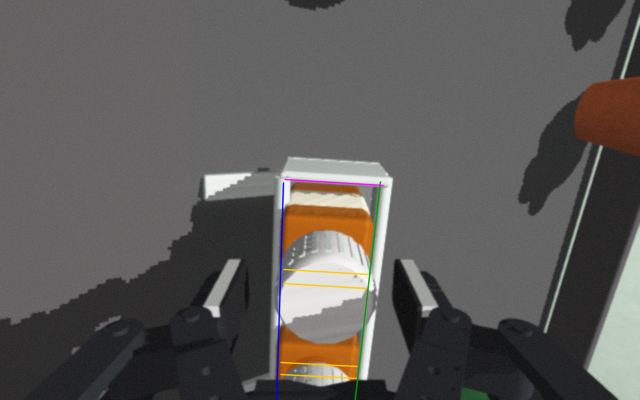

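Jar two stands in bay 2 with the jaws clear. Retreating to the last jar.

Emit:
arm_command:
  targets: "0 0 -30 0 0 0; 0 0 -50 0 0 0; 0 0 -40 0 0 0; 0 -20 -20 0 0 0; 0 0 0 0 0 0"

```text
clock: 31.78
position: [0.4075, 0.2757, 0.2062]
ee_rot: [0.658, 0.707, 0.176, 0.19]
ft_force: [-0.2, -0.3, -0.2]
grip_width: 0.727
```

Run:
```python
from h import *
st();plan([.511,-.3185,.18],down(np.pi/2+.017))
```

```text
t 31.77 p [0.4075 0.2757 0.2062] rv [-0.063  0.997 -0.037] [ 0.501 -0.001 -0.866] F [-0.2 -0.3 -0.2] M [ 0.02  0.57 -0.01] w 0.727 q [ 0.34 -0.31 -1.12  2.14  0.13  0.78 -0.82]
-54 3 7 0.048 0.002 0.005; -55 4 6 0.047 0.002 0.005; -54 4 7 0.048 0.003 0.005; -54 4 6 0.048 0.002 0.005; -55 6 5 0.047 0.002 0.005
-54 6 5 0.048 0.002 0.005; -54 6 5 0.048 0.002 0.005; -55 7 4 0.047 0.003 0.005; -54 7 4 0.048 0.002 0.005; -54 8 4 0.047 0.002 0.004
-54.5 7.7 2.6 0.048 0.002 0.005
```

Emit:
arm_command:
  targets: "-54 3 3 0.048 0.002 0.005; -55 4 4 0.047 0.002 0.005; -54 4 7 0.048 0.003 0.005; -54 4 6 0.048 0.002 0.005; -55 6 5 0.047 0.002 0.005"

```text
clock: 32.4
position: [0.4523, 0.003, 0.1969]
ee_rot: [0.684, 0.716, 0.095, 0.102]
ft_force: [0.8, 0.4, 0.2]
grip_width: 0.726
```

Emit:
arm_command:
  targets: "-54 6 5 0.048 0.002 0.005; -54 6 5 0.048 0.002 0.005; -55 7 4 0.047 0.003 0.005; -54 7 4 0.048 0.002 0.005; -54 8 4 0.047 0.002 0.004"
  grip: 65

```text
clock: 33.02
position: [0.4989, -0.267, 0.1832]
ee_rot: [0.7, 0.714, 0.014, 0.014]
ft_force: [1.0, -0.8, 0.7]
grip_width: 0.762
```

Emit:
arm_command:
  targets: "-54 8 3 0.048 0.002 0.005; 0 0 0 0 0 0; 0 0 0 0 0 0"

```text
clock: 33.4
position: [0.5081, -0.3182, 0.1806]
ee_rot: [0.701, 0.713, -0.001, -0.003]
ft_force: [0.6, -0.3, 0.7]
grip_width: 0.762
```

Run:
```python
from h import *
st();plan([.511,-.3185,.092],down(np.pi/2+.017),n=3)
```

```text
t 33.4 p [ 0.5081 -0.3182  0.1806] rv [-0.016  1.     0.002] [-0.006  0.002 -1.   ] F [ 0.6 -0.3  0.7] M [ 0.05 -0.01 -0.02] w 0.762 q [ 0.53  0.32 -0.05  1.6   0.02  1.23  0.49]
-0 1 30 -0.002 -0.001 -0; -0 1 29 -0.002 -0.001 -0.001; -0.5 1.3 29.6 -0.002 -0 0
```

Emit:
arm_command:
  targets: "0 1 30 0 0 0; 0 1 29 0 0 0; -0.5 1 29.5 0 0 0; 0 0 0 0 0 0; 0 0 0 0 0 0"

```text
clock: 34.02
position: [0.5117, -0.3184, 0.0953]
ee_rot: [0.701, 0.713, -0.001, -0.001]
ft_force: [-0.2, 0.3, 0.0]
grip_width: 0.763
```

Run:
```python
from h import *
st(); cam('wrist','w12')
```

```text
t 34.02 p [ 0.5117 -0.3184  0.0953] rv [-0.017  1.     0.001] [-0.002  0.001 -1.   ] F [-0.2  0.3  0. ] M [-0.02 -0.03  0.  ] w 0.763 q [ 0.52  0.4  -0.05  1.68  0.02  1.06  0.48]
```

View pics/w12.png

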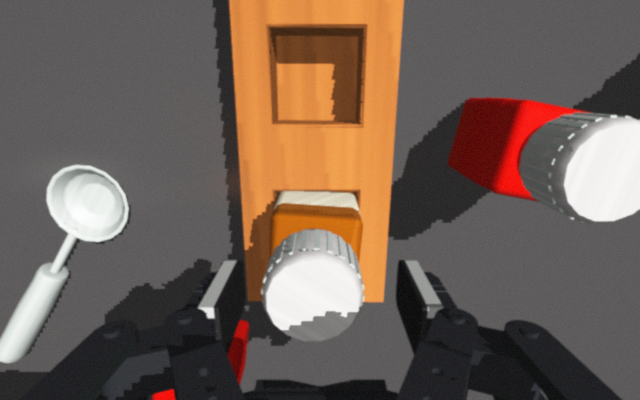

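The cap's mid is at column 313 against the jaws' 318, so I shift -1.5 mm and go 3 mm lower. Grip and re-tug.

Emit:
arm_command:
  targets: "0 -1.5 3 0 0 0; 0 0 0 0 0 0; 0 0 0 0 0 0; 0 0 0 0 0 0.07; 0 0 0 0 0 0.07"
  grip: 20
  squeeze: 40

```text
clock: 34.7
position: [0.5093, -0.3202, 0.0916]
ee_rot: [0.75, 0.661, -0.002, -0.001]
ft_force: [-1.8, -1.3, 2.3]
grip_width: 0.46
```

Run:
```python
from h import *
st()
```

```text
t 34.7 p [ 0.5093 -0.3202  0.0916] rv [ 0.125  0.992 -0.002] [-0.003 -0.001 -1.   ] F [-1.8 -1.3  2.3] M [-0.32  0.38  0.27] w 0.46 q [ 0.51  0.4  -0.03  1.69  0.02  1.05  0.35]
```

Emit:
arm_command:
  targets: "0 0 0 0 0 0.03; 0 0 0 0 0 0"

```text
clock: 34.95
position: [0.5093, -0.3201, 0.0916]
ee_rot: [0.759, 0.651, -0.002, -0.001]
ft_force: [-3.1, -4.6, 5.6]
grip_width: 0.451
```

Run:
```python
from h import *
st()
```

```text
t 34.95 p [ 0.5093 -0.3201  0.0916] rv [ 0.153  0.988 -0.001] [-0.003 -0.001 -1.   ] F [-3.1 -4.6  5.6] M [-1.03  0.8   0.8 ] w 0.451 q [ 0.5   0.4  -0.02  1.69  0.01  1.05  0.32]
```

Mz = 0.8 N m: home. Lifting it out.

Emit:
arm_command:
  targets: "0 0 0 0 0 0; 0 0 -12 0 0 0; 0 0 -25 0 0 0; 0 0 -50 0 0 0; 0 0 -58 0 0 0"
  squeeze: 60

```text
clock: 35.58
position: [0.5095, -0.318, 0.2358]
ee_rot: [0.759, 0.651, -0.001, -0.003]
ft_force: [1.3, -0.3, -2.0]
grip_width: 0.451
```

Run:
```python
from h import *
st(); c=cam('wrist','w13')
p,Q=place(0,.12,dz=.0856,spin=.05); print(p)
s=plan([.48,-.07,.275],down(np.pi/2-.07))
s=plan(p+[0.005,0,.02],Q,start=s)
```

```text
t 35.58 p [ 0.5095 -0.318   0.2358] rv [0.152 0.988 0.002] [-0.006  0.003 -1.   ] F [ 1.3 -0.3 -2. ] M [-0.07 -0.11 -0.01] w 0.451 q [ 0.5   0.28 -0.02  1.53  0.01  1.34  0.32]
[0.43215434 0.14061862 0.21405482]
48 -14 -6 0.001 0 -0.017; 49 -13 -6 0.001 0.001 -0.016; 49 -12 -6 0.001 0 -0.017; 49 -12 -6 0.001 0 -0.016; 48.8 -10.7 -6 0.001 0.001 -0.017
52 -14 10 -0.131 0.009 -0.008; 52 -16 9 -0.13 0.008 -0.008; 51 -15 7 -0.131 0.009 -0.009; 52.4 -16.7 5.7 -0.13 0.009 -0.008
```

View pics/w13.png

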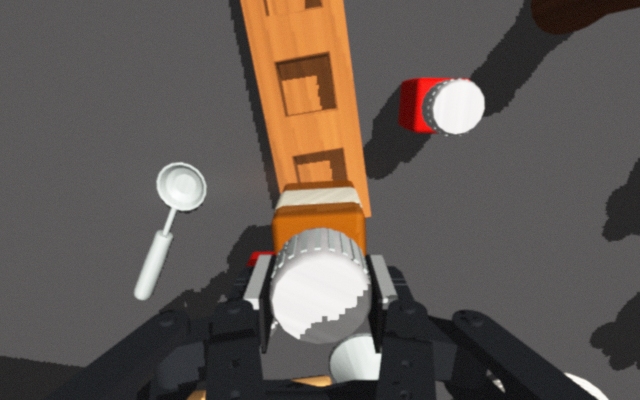

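The jar hangs straight, edge at rows 206-210, about 0.04 rad off. To bay 0.

Emit:
arm_command:
  targets: "48 -14 -6 0 0 -0.017; 49 -13 -6 0 0 -0.016; 49 -12 -6 0 0 -0.017; 49 -12 -6 0 0 -0.016; 49 -11 -6 0 0 -0.017"

```text
clock: 36.25
position: [0.4772, -0.0671, 0.2659]
ee_rot: [0.731, 0.682, -0.001, -0.002]
ft_force: [0.5, 0.7, -2.7]
grip_width: 0.447
```

Emit:
arm_command:
  targets: "52 -14 10 -0.131 0.009 -0.008; 52 -16 9 -0.13 0.008 -0.008; 51 -15 7 -0.131 0.009 -0.009; 52 -17 6 -0.13 0.009 -0.008; 0 0 0 0 0 0"

```text
clock: 36.88
position: [0.4319, 0.1442, 0.2234]
ee_rot: [0.693, 0.673, 0.187, 0.176]
ft_force: [0.6, -0.4, -1.8]
grip_width: 0.448
```

Emit:
arm_command:
  targets: "0 0 0 0 0 0"

```text
clock: 37.0
position: [0.4346, 0.1407, 0.2251]
ee_rot: [0.696, 0.671, 0.187, 0.175]
ft_force: [0.3, -0.3, -3.0]
grip_width: 0.446
```

```bash
python3 chk.py 0 .045 v1 .06 .0856
```

```text
t 37.0 p [0.4346 0.1407 0.2251] rv [0.03  0.999 0.025] [ 0.496  0.007 -0.869] F [ 0.3 -0.3 -3. ] M [-0.05  0.79  0.08] w 0.446 q [ 0.12 -0.4  -0.59  2.25  0.01  0.76 -0.53]
err mm tool [-0.4 -7.3 68.4] [-0.005 -0.    -0.005] Ftool [-0.3 -1.2  2.8]
```

View pics/v1.png

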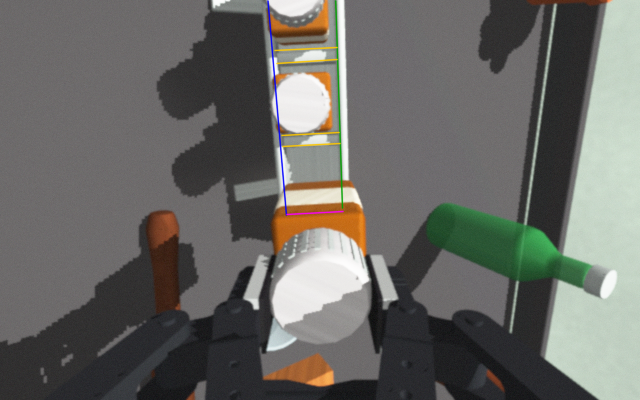

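Bays 1 and 2 show their jars standing square. Descending into bay 0.

Emit:
arm_command:
  targets: "0 -3 24 -0.005 0 -0.005; 0 -3 24 0 0 0; 0 0 20 0 0 0; 0 0 0 0 0 0; 0 0 0 0 0 0"

```text
clock: 37.67
position: [0.464, 0.1413, 0.164]
ee_rot: [0.694, 0.671, 0.189, 0.177]
ft_force: [-0.0, -0.6, -2.3]
grip_width: 0.45
```

```bash
python3 chk.py 0 .045 v2 0 .0856
```

```text
t 37.67 p [0.464  0.1413 0.164 ] rv [0.027 0.999 0.024] [ 0.501  0.007 -0.866] F [-0.  -0.6 -2.3] M [-0.01  0.85 -0.03] w 0.45 q [ 0.21 -0.24 -0.69  2.28  0.16  0.58 -0.66]
err mm tool [-0.5 -2.6 60.8] [ 0.001 -0.001 -0.003] Ftool [-0.6 -1.2  2. ]
```

View pics/v2.png

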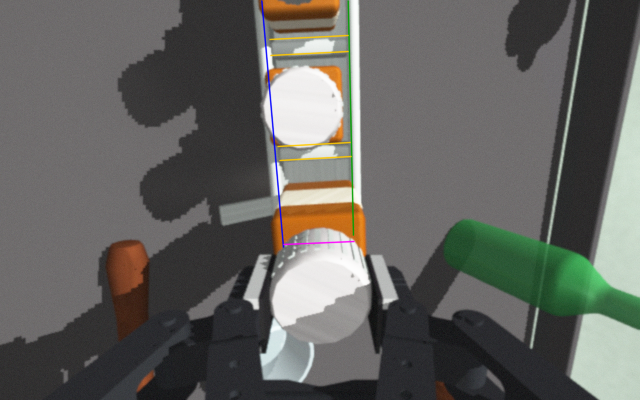

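Emit:
arm_command:
  targets: "0 -1.5 10 0 0 0; 0 0 12 0 0 0; 0 0 14 0 0 0; 0 0 0 0 0 0; 0 0 0 0 0 0"

```text
clock: 38.35
position: [0.4803, 0.1422, 0.1318]
ee_rot: [0.694, 0.672, 0.189, 0.178]
ft_force: [0.3, 0.1, -2.5]
grip_width: 0.452
```

```bash
python3 chk.py 0 .045 - 0 .0856
```

```text
t 38.35 p [0.4803 0.1422 0.1318] rv [0.026 0.999 0.024] [ 0.501  0.008 -0.865] F [ 0.3  0.1 -2.5] M [-0.    0.86  0.  ] w 0.452 q [ 0.27 -0.13 -0.77  2.29  0.32  0.51 -0.79]
err mm tool [-1.  -0.6 24.7] [ 0.001 -0.001 -0.001] Ftool [ 0.  -0.9  2.3]
```

Emit:
arm_command:
  targets: "-1 0 10 0 0 0; 0 0 7 0 0 0; 0 0 4 0 0 0; 0 0 0 0 0 0"

```text
clock: 38.85
position: [0.4908, 0.1414, 0.1135]
ee_rot: [0.694, 0.672, 0.189, 0.178]
ft_force: [0.1, 0.1, -2.6]
grip_width: 0.447
```

```bash
python3 chk.py 0 .045 - 0 .0856
```

```text
t 38.85 p [0.4908 0.1414 0.1135] rv [0.026 0.999 0.024] [ 0.501  0.008 -0.865] F [ 0.1  0.1 -2.6] M [ 0.01  0.83 -0.03] w 0.447 q [ 0.3  -0.06 -0.8   2.28  0.44  0.47 -0.9 ]
err mm tool [ 0.  -0.5  3.6] [ 0.001 -0.001 -0.001] Ftool [ 0.1 -1.2  2.3]
```

Emit:
arm_command:
  targets: "0 0 1.5 0 0 0; 0 0 1 0 0 0; 0 0 0 0 0 0"

```text
clock: 39.22
position: [0.4921, 0.1414, 0.1112]
ee_rot: [0.694, 0.672, 0.189, 0.178]
ft_force: [0.6, -0.7, -2.7]
grip_width: 0.446
```

```bash
python3 chk.py 0 .045 - 0 .0856
```

```text
t 39.23 p [0.4921 0.1414 0.1112] rv [0.026 0.999 0.024] [ 0.501  0.007 -0.865] F [ 0.6 -0.7 -2.7] M [-0.1   0.86 -0.03] w 0.446 q [ 0.3  -0.05 -0.8   2.28  0.46  0.47 -0.91]
err mm tool [ 0.1 -0.5  1. ] [ 0.001 -0.001 -0.001] Ftool [-0.8 -0.8  2.7]
```

Emit:
arm_command:
  targets: "0 0 1 0 0 0; 0 0 0 0 0 0"

```text
clock: 39.48
position: [0.4926, 0.1414, 0.1103]
ee_rot: [0.694, 0.672, 0.189, 0.178]
ft_force: [0.7, -0.0, -3.5]
grip_width: 0.446
```

```bash
python3 chk.py 0 .045 - 0 .0856
```

```text
t 39.48 p [0.4926 0.1414 0.1103] rv [0.026 0.999 0.024] [ 0.501  0.008 -0.866] F [ 0.7 -0.  -3.5] M [-0.    0.93 -0.01] w 0.446 q [ 0.3  -0.05 -0.8   2.28  0.47  0.47 -0.92]
err mm tool [ 0.1 -0.5 -0.1] [ 0.001 -0.001 -0.001] Ftool [-0.1 -1.1  3.3]
```

Emit:
arm_command:
  targets: "0 0 0.7 0 0 0; 0 0 0 0 0 0"

```text
clock: 39.72
position: [0.4928, 0.1417, 0.11]
ee_rot: [0.694, 0.672, 0.189, 0.178]
ft_force: [-10.4, -0.8, 8.5]
grip_width: 0.448
```

```bash
python3 chk.py 0 .045 - 0 .0856
```

```text
t 39.73 p [0.4928 0.1417 0.11  ] rv [0.026 0.999 0.023] [ 0.501  0.007 -0.865] F [-10.4  -0.8   8.5] M [-0.11  1.59 -0.12] w 0.448 q [ 0.3  -0.05 -0.8   2.28  0.47  0.47 -0.92]
err mm tool [-0.3 -0.5 -0.4] [ 0.001 -0.001 -0.   ] Ftool [ -0.8  -4.7 -12.6]
```

On the floor (12.6 N). Sliding to the wall as before.

Emit:
arm_command:
  targets: "0 -1 -0.4 0 0 0; 0 -1.5 0 0 0 0; 0 -1.5 0 0 0 0; 0 0 0 0 0 0"

```text
clock: 40.22
position: [0.4895, 0.1415, 0.1083]
ee_rot: [0.694, 0.672, 0.189, 0.178]
ft_force: [1.5, 0.6, -1.3]
grip_width: 0.446
```

```bash
python3 chk.py 0 .045 - 0 .0856
```

```text
t 40.23 p [0.4895 0.1415 0.1083] rv [0.026 0.999 0.024] [ 0.501  0.008 -0.865] F [ 1.5  0.6 -1.3] M [-0.    0.34 -0.04] w 0.446 q [ 0.3  -0.05 -0.8   2.29  0.47  0.46 -0.93]
err mm tool [ 0.1  3.2 -0.3] [ 0.002 -0.001 -0.001] Ftool [0.6 0.6 1.9]
```

Emit:
arm_command:
  targets: "0 -1 0.3 0 0 0; 0 0 0 0 0 0"

```text
clock: 40.48
position: [0.4894, 0.1417, 0.1082]
ee_rot: [0.694, 0.672, 0.19, 0.178]
ft_force: [1.9, -1.2, 4.4]
grip_width: 0.449
```

```bash
python3 chk.py 0 .045 - 0 .0856
```

```text
t 40.48 p [0.4894 0.1417 0.1082] rv [0.026 0.999 0.024] [ 0.502  0.008 -0.865] F [ 1.9 -1.2  4.4] M [-0.3  -0.53 -0.25] w 0.449 q [ 0.3  -0.05 -0.8   2.29  0.48  0.46 -0.93]
err mm tool [-0.1  3.4 -0.3] [ 0.003 -0.001 -0.001] Ftool [-1.   3.9 -2.8]
```

Emit:
arm_command:
  targets: "0 0 0 0 0 0; 0 0 0 0 0 0; 0 0 0 0 0 0"
  grip: 62

```text
clock: 40.85
position: [0.4882, 0.1415, 0.107]
ee_rot: [0.694, 0.672, 0.189, 0.177]
ft_force: [0.0, -0.1, -0.1]
grip_width: 0.726
```

```bash
python3 chk.py 0 .045 v4 0 .0856
```

```text
t 40.85 p [0.4882 0.1415 0.107 ] rv [0.026 0.999 0.023] [ 0.5    0.007 -0.866] F [ 0.  -0.1 -0.1] M [0.05 0.52 0.03] w 0.726 q [ 0.3  -0.05 -0.8   2.29  0.47  0.46 -0.93]
err mm tool [ 0.1  5.  -0.8] [ 0.    -0.001 -0.001] Ftool [-0.1 -0.   0.1]
```

View pics/v4.png

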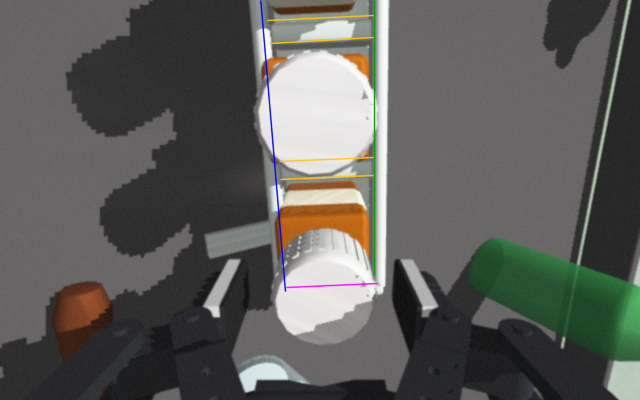

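All three jars stand free of the jaws. I back off along the tool and look from the outside.

Emit:
arm_command:
  targets: "0 0 -30 0 0 0; 0 0 -50 0 0 0; 0 -5 -50 0 0 0; -40 -10 -30 0 0 0; 0 0 0 0 0 0"

```text
clock: 41.52
position: [0.4109, 0.127, 0.2298]
ee_rot: [0.692, 0.673, 0.19, 0.18]
ft_force: [-0.4, 0.0, -0.8]
grip_width: 0.724
```

Emit:
arm_command:
  targets: "-60 0 -20 0 0 0; -60 0 -10 0 0 0; -60 0 0 0 0 0; 0 0 0 0 0 0; 0 0 0 0 0 0"

```text
clock: 42.15
position: [0.423, -0.0144, 0.2368]
ee_rot: [0.696, 0.672, 0.18, 0.176]
ft_force: [0.7, 0.0, 0.1]
grip_width: 0.724
```

Run:
```python
from h import *
st(); c=cam('scene','f1'); t=cam('top','f1t')
a=cv2.resize(c['frame'][100:260,130:450,::-1],None,fx=2.5,fy=2.5,interpolation=cv2.INTER_CUBIC)
b=cv2.resize(c['frame'][140:220,345:435,::-1],None,fx=6.5,fy=6.5,interpolation=cv2.INTER_CUBIC)
cv2.imwrite('pics/f1a.png',a);cv2.imwrite('pics/f1b.png',b)
cv2.imwrite('pics/f1c.png',cv2.resize(t['frame'][120:300,200:500,::-1],None,fx=2.66,fy=2.66,interpolation=cv2.INTER_CUBIC))
for n,cc in (('s',c),('t',t)):
  for k in ('jar_a','ramekin','muddler','mill','oil','saltbowl','funnel','scoop'):
    for d in manip.search_frame(cc,k):
        if d['p']>.6: print(n,k,round(d['p'],2),c2w(cc,d['xyz']).round(3))
```

```text
t 42.15 p [ 0.423  -0.0144  0.2368] rv [0.031 0.999 0.014] [ 0.488 -0.003 -0.873] F [0.7 0.  0.1] M [0.   0.56 0.02] w 0.724 q [ 0.16 -0.5  -0.2   2.32 -0.1   0.8  -0.03]
s jar_a 0.97 [0.507 0.138 0.097]
s jar_a 0.84 [ 0.634 -0.266  0.063]
s jar_a 0.82 [ 0.455 -0.427  0.064]
s jar_a 0.68 [0.505 0.199 0.095]
s jar_a 0.67 [0.509 0.272 0.1  ]
s mill 0.74 [ 0.77  -0.197  0.095]
s oil 0.89 [0.781 0.021 0.125]
s saltbowl 0.66 [0.532 0.496 0.03 ]
s funnel 0.81 [ 0.535 -0.565  0.019]
s scoop 0.65 [ 0.341 -0.345  0.008]
t jar_a 0.79 [ 0.606 -0.259  0.093]
t jar_a 0.69 [ 0.428 -0.413  0.093]
t jar_a 0.63 [0.501 0.139 0.109]
t jar_a 0.61 [0.504 0.204 0.102]
t ramekin 0.61 [0.488 0.005 0.008]
t muddler 0.63 [0.384 0.057 0.023]
t mill 0.82 [ 0.738 -0.192  0.112]
t oil 0.95 [0.745 0.029 0.143]
t funnel 0.97 [ 0.52  -0.555  0.02 ]
t funnel 0.68 [ 0.509 -0.236  0.034]
t scoop 0.66 [ 0.343 -0.335  0.011]
```

View pics/f1a.png

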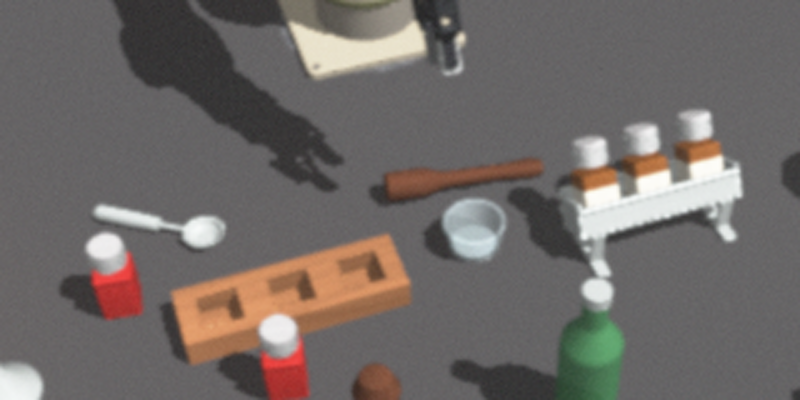

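View pics/f1b.png

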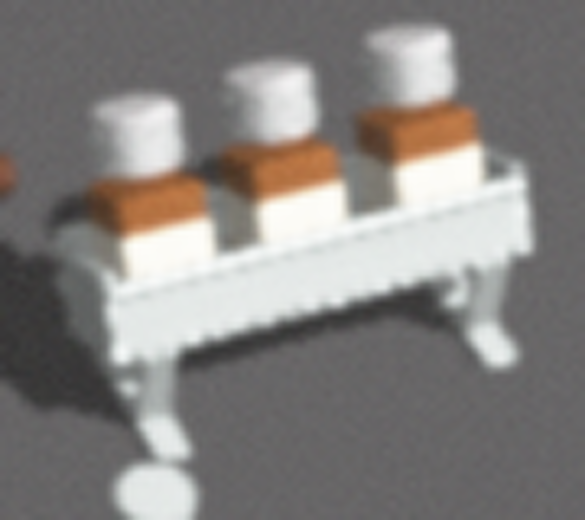

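View pics/f1c.png

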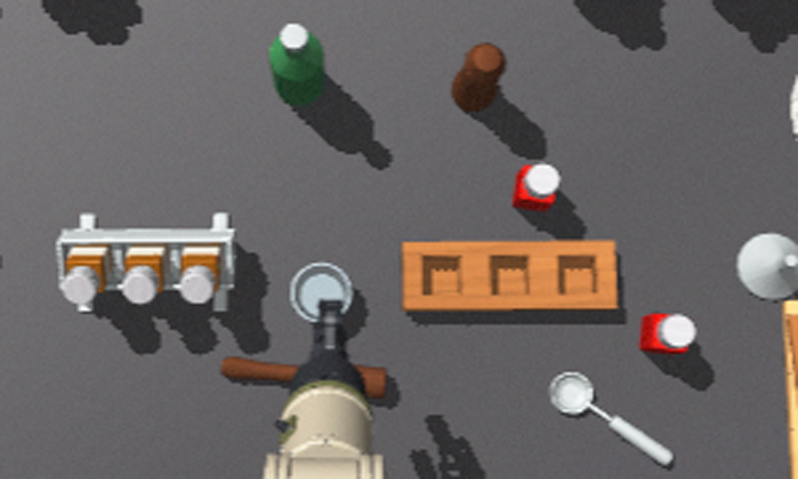

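Run:
```python
from h import *
print(manip.get_obs()['joint_pos'].round(4))
a=cv2.imread('pics/top0.png').astype(int);b=cv2.imread('pics/f1t.png').astype(int)
d=(abs(a-b).max(2)>60); print(np.argwhere(d[130:290,300:500]).shape)
```

```text
[ 0.1526 -0.499  -0.1998  2.3194 -0.0972  0.8026 -0.0309]
(1751, 2)
```

Emit:
arm_command:
  targets: "0 15 10 0.1 0 0; 0 15 10 0.1 0 0; 0 0 0 0 0 0; 0 0 0 0 0 0"

```text
clock: 43.55
position: [0.4583, -0.015, 0.2326]
ee_rot: [0.709, 0.688, 0.113, 0.106]
ft_force: [-0.6, -0.5, -0.0]
grip_width: 0.726
```

Run:
```python
from h import *
st()
c=cam('scene','g1'); cv2.imwrite('pics/g1c.png',cv2.resize(c['frame'][100:260,130:450,::-1],None,fx=2.5,fy=2.5,interpolation=cv2.INTER_CUBIC))
```

```text
t 43.55 p [ 0.4583 -0.015   0.2326] rv [0.028 0.999 0.014] [ 0.306  0.005 -0.952] F [-0.6 -0.5 -0. ] M [-0.02  0.34 -0.03] w 0.726 q [ 0.17 -0.25 -0.21  2.11 -0.05  0.96 -0.05]
```

View pics/g1c.png

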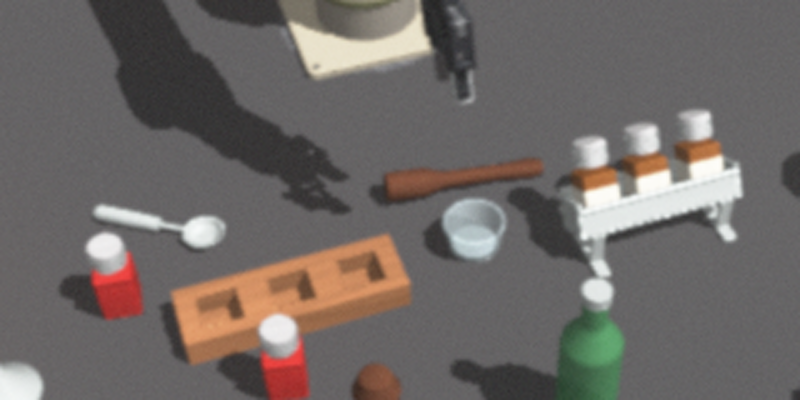

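The final picture shows the three amber jars in the rack, at about (590,175), (643,160) and (698,145), leaning towards the robot with caps up. The tray is empty and the rest stands where it was.

```bash
python3 -c "
from workcell import manip
print(manip.hand_in())"
```

```text
the job is handed in; nothing more can be done
None
```

The job is handed in at about 43.6 s: all three jars are in the rack, one to a bay, caps up. The hand-in gives no verdict.

**Caps:** I tugged all three clockwise in the tray before lifting any jar.
- **Middle and -y caps:** both were loose. I turned each about 0.8 to 0.9 rad to its stop, where the moment rose to about 0.8 N m. I tugged both again just before lifting; they went against the stop at 0.5 and 0.8 N m.
- **+y cap:** it was tight at once (0.66 N m), and I did not tug it again before lifting.

**Racking:** the middle jar is in bay 1, the +y jar in bay 2 and the -y jar in bay 0. I lowered each until it touched the floor, eased it against the robot-side wall and only then released it.

**Last checks:**
- **Jars:** the last pictures show all three square in their bays and leaning to the robot.
- **Rest of the worktop:** the tray is empty, and the red look-alikes and the bystanders look unmoved. The detector put the muddler about 50 mm off in y in the last top view. The arm covered part of it there, and the scene picture shows it in place.
- **Robot:** the gripper is clear and touches nothing.

**Close calls:**
- **Force:** lowering the first jar briefly pressed it on the bay floor with about 51 N. That load went through the jar, not the arm or the gripper's body, and I eased off at once.
- **Joint 2:** during the final retreat it read -0.499 against its -0.5 limit. I moved it back to -0.25 before handing in.

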